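# Check the dolly's casters and scrap those that bind

### The arm

A 7-joint arm with a two-finger parallel gripper is mounted at the origin on the work surface. World frame = base frame: x ahead of the robot, y to its left, z up, the work surface at z = 0. Lengths are in mm, angles in rad, forces in N, time in s.
With the tool pointing down it reaches from about 400 to 875 mm from the base axis. Payload 4.4 kg.
Tool frame: the origin (TCP) lies at the very end of the fingers, on their centre line; the grasp point (between the pads) lies 19 mm behind it; y points along the fingers, z is the direction in which the jaws open and shut, and the axes are right-handed (so a half turn about y gives the same grasp; the last joint's range is limited). The gripper opens to 85 mm and grips with 20 to 120 N. Pads are 22 mm wide; open, the fingers measure 114 mm over their backs; the gripper's body (76 mm by 85 mm) begins 54 mm behind the grasp point. The pads swing forward as they close: fully open they stand 13 mm farther back than shut.
Start: joints at [1.228, 0.628, 0.038, 1.517, -0.027, 0.996, -0.02], TCP at [177.66, -625.264, 205.313] pointing down, gripper open.
Joint ranges: [-3.06, 3.06], [-0.37, 2.12], [-1.25, 1.32], [0.18, 2.47], [-1.1, 4.24], [0.23, 1.98], [-2.94, 2.94]. Speed limits (rad/s): [2.57, 2.57, 3.14, 3.14, 3.14, 3.14, 3.14].

### API

Orientations are given as [roll, pitch, yaw] about the fixed x, y, z axes, in that order (R = Rz(yaw) Ry(pitch) Rx(roll)).
In Python, from cell import * gives the robot as it stands.
- The arm moves only by the tool apply_moves, never from a script. Its argument "targets" is a list of rows, each a list of 6 numbers: the shift along the tool's x, y, z in units of 40 mm (1.0 is 40 mm), then the turn, a rotation vector about the tool's x, y, z in units of 8 degrees (1.0 is 8 degrees). A call has 1 to 12 rows; each row shifts and turns the commanded pose from where the row before left it, along the tool's axes as they then stand; what a row does not reach is not made up. A row lasts 1/8 s, in which the tool goes at most 62.5 mm and 10.7 degrees, less where a joint would pass 70% of its speed; a pose out of reach is approached as far as the arm can. A call is refused whole if a number of a shift passes 1 or a number of a turn 1, either way. A call with a gripper value outside its range is refused whole. "jaw" is the gripper command: -1 is shut, 1 is fully open, values between are in proportion, set as the call begins (left out, the last holds). The fingers move at their own pace and stop on an object; the grip force is fixed at half the most. Time passes only in rows, so rows that do not move let the fingers close. It gives the time, the measured TCP pose, the force and the opening at its end, in the units of the state.
- read_state(): the state, without advancing time (a new reading comes with each control period).
- get_image(name): name is "scene" or "top"; returns the picture (480x640x3 uint8, red, green, blue); there is no depth.
- calibration(name): a dict with "fx", "fy", "cx", "cy" (pixels), "k1" (the pictures are not rectified: a ray, as slopes to the right and down, at radius r is drawn at 1 + k1 r^2 times it, then the intrinsics apply), "world_from_camera" (4x4, takes a point from camera to world coordinates). Camera axes: x right, y down, z forward; pixel columns grow to the right and rows downward; lengths in mm; the calibration is good to about 2 mm. A picture is of the moment at which its call begins. calibration takes no time and is no camera call.
- finish_job(): hands the job in, once; it reports no verdict.
The state is a dict: "clock": time; "qpos": joint angles; "qd": joint speeds; "tau": joint torques, N m; "eef_pos": TCP position; "tool_rot": TCP orientation; "force": force on the tool from outside, world axes, zero at the start; "torque": the same for the moment, N m; "width": finger opening in mm.
Only numpy, scipy, OpenCV 4.12 (cv2) and the standard library are available. Lean on these libraries where they do the work, as an engineer would, in place of code of your own. Each camera call takes 0.05 s, during which the arm holds its last target. There are 200 camera calls.

### The job

The equipment dolly is propped up with its four casters towards you. Spin the wheels on their axles, each a good quarter turn or more one way, to find the two that drag or catch before they get that far; pull those two casters out of their sockets and put them in the red scrap bin. Leave the two that run freely seated where they are, with their wheels left turned, and do not shift or tip the oil bottle, the screwdriver or the lens.

Things in the scene. Friction and masses are not known exactly. Their poses are not given: they have to be found in the camera images.
- caster_a_hub (a point): centre of a swivel caster's wheel, on its axle; wheel outermost. Grey wheel 50 mm across, 20 mm wide, in a steel fork 31 mm wide outside the legs (legs 23 mm broad at the axle). z: along the stem, out of the dolly; y: along the axle; x: across both, the way the rim's top runs. Lies 44 mm out from the socket's face, 14 mm from the stem's axis along x. Eight ribs on the tread, one yellow.
- caster_a: the same caster's stem: origin on the stem's axis at the socket's face (this frame's z is upright, not along the stem). Stem 11 mm thick, 36 mm deep in a plain socket with 1.5 mm play, held by weight alone: it pulls straight out. The fork swivels stiffly about the stem. Caster about 190 g in all.
- wheel_a (a joint): angle of the same caster's wheel on its axle, rad, whole turns counted, near 0 at the start; positive: the outermost rim moves towards the hub's +x. A sound wheel runs with almost no drag and coasts. A faulty one looks the same but drags (takes about 5 N at the rim) or catches: it stops dead within 0.8 rad of 0, either way.
- caster_b_hub (a point): centre of a swivel caster's wheel, on its axle; wheel outermost. Grey wheel 50 mm across, 20 mm wide, in a steel fork 31 mm wide outside the legs (legs 23 mm broad at the axle). z: along the stem, out of the dolly; y: along the axle; x: across both, the way the rim's top runs. Lies 44 mm out from the socket's face, 14 mm from the stem's axis along x. Eight ribs on the tread, one yellow.
- caster_b: the same caster's stem: origin on the stem's axis at the socket's face (this frame's z is upright, not along the stem). Stem 11 mm thick, 36 mm deep in a plain socket with 1.5 mm play, held by weight alone: it pulls straight out. The fork swivels stiffly about the stem. Caster about 190 g in all.
- wheel_b (a joint): angle of the same caster's wheel on its axle, rad, whole turns counted, near 0 at the start; positive: the outermost rim moves towards the hub's +x. A sound wheel runs with almost no drag and coasts. A faulty one looks the same but drags (takes about 5 N at the rim) or catches: it stops dead within 0.8 rad of 0, either way.
- caster_c_hub (a point): centre of a swivel caster's wheel, on its axle; wheel outermost. Grey wheel 50 mm across, 20 mm wide, in a steel fork 31 mm wide outside the legs (legs 23 mm broad at the axle). z: along the stem, out of the dolly; y: along the axle; x: across both, the way the rim's top runs. Lies 44 mm out from the socket's face, 14 mm from the stem's axis along x. Eight ribs on the tread, one yellow.
- caster_c: the same caster's stem: origin on the stem's axis at the socket's face (this frame's z is upright, not along the stem). Stem 11 mm thick, 36 mm deep in a plain socket with 1.5 mm play, held by weight alone: it pulls straight out. The fork swivels stiffly about the stem. Caster about 190 g in all.
- wheel_c (a joint): angle of the same caster's wheel on its axle, rad, whole turns counted, near 0 at the start; positive: the outermost rim moves towards the hub's +x. A sound wheel runs with almost no drag and coasts. A faulty one looks the same but drags (takes about 5 N at the rim) or catches: it stops dead within 0.8 rad of 0, either way.
- caster_d_hub (a point): centre of a swivel caster's wheel, on its axle; wheel outermost. Grey wheel 50 mm across, 20 mm wide, in a steel fork 31 mm wide outside the legs (legs 23 mm broad at the axle). z: along the stem, out of the dolly; y: along the axle; x: across both, the way the rim's top runs. Lies 44 mm out from the socket's face, 14 mm from the stem's axis along x. Eight ribs on the tread, one yellow.
- caster_d: the same caster's stem: origin on the stem's axis at the socket's face (this frame's z is upright, not along the stem). Stem 11 mm thick, 36 mm deep in a plain socket with 1.5 mm play, held by weight alone: it pulls straight out. The fork swivels stiffly about the stem. Caster about 190 g in all.
- wheel_d (a joint): angle of the same caster's wheel on its axle, rad, whole turns counted, near 0 at the start; positive: the outermost rim moves towards the hub's +x. A sound wheel runs with almost no drag and coasts. A faulty one looks the same but drags (takes about 5 N at the rim) or catches: it stops dead within 0.8 rad of 0, either way.
- dolly: equipment dolly 270 x 196 mm of aluminium profile, a black corner block with a caster socket at each corner. Upside down and fixed on a raised 400 x 300 mm breadboard 90 mm high; its caster side slopes 26 degrees, facing -x and up, propped on a blue lab jack. Origin on the table under its middle; y across, x (level) uphill. Sockets 140 mm apart up the slope, 220 mm across.
- scrap_bin: red open-topped scrap bin, 220 mm (x) by 180 mm (y), 85 mm high, walls and floor 4 mm, fixed; origin in the middle of its underside.
- oil_bottle_mid (a point): middle of a white oil bottle with a yellow label, 42 mm across, 125 mm high, standing; not to be disturbed.
- driver_mid (a point): middle of an orange-handled screwdriver about 180 mm long, lying; not to be disturbed.
- lens_post_mid (a point): a lens in a black mount on a post, base 60 mm across, 120 mm high, standing, 60 mm above its foot; not to be disturbed.

How it is judged (in metres and radians):
At the end, for the whole second after the job is handed in: Two casters are still seated (stem moved under 6 mm, leaning at most 6 degrees off) with their wheels more than 1.3 rad from zero, either way (no faulty wheel can turn so far); the other two lie at rest in the scrap bin (wheel centre inside its walls, under 110 mm above its underside) (((((value of joint wheel_a above 1.3 rad or value of joint wheel_a below -1.3 rad) and distance of caster_a from where it was at the start of the episode below 0.006 m and angle between caster_a_hub's own z axis and vertical below 0.554 rad) and ((value of joint wheel_b above 1.3 rad or value of joint wheel_b below -1.3 rad) and distance of caster_b from where it was at the start of the episode below 0.006 m and angle between caster_b_hub's own z axis and vertical below 0.554 rad) and (x of caster_c_hub in the frame of scrap_bin between -0.11 and 0.11 m and y of caster_c_hub in the frame of scrap_bin between -0.09 and 0.09 m and z of caster_c_hub in the frame of scrap_bin below 0.11 m and linear speed of caster_c below 0.03 m/s) and (x of caster_d_hub in the frame of scrap_bin between -0.11 and 0.11 m and y of caster_d_hub in the frame of scrap_bin between -0.09 and 0.09 m and z of caster_d_hub in the frame of scrap_bin below 0.11 m and linear speed of caster_d below 0.03 m/s)) or (((value of joint wheel_a above 1.3 rad or value of joint wheel_a below -1.3 rad) and distance of caster_a from where it was at the start of the episode below 0.006 m and angle between caster_a_hub's own z axis and vertical below 0.554 rad) and (x of caster_b_hub in the frame of scrap_bin between -0.11 and 0.11 m and y of caster_b_hub in the frame of scrap_bin between -0.09 and 0.09 m and z of caster_b_hub in the frame of scrap_bin below 0.11 m and linear speed of caster_b below 0.03 m/s) and ((value of joint wheel_c above 1.3 rad or value of joint wheel_c below -1.3 rad) and distance of caster_c from where it was at the start of the episode below 0.006 m and angle between caster_c_hub's own z axis and vertical below 0.554 rad) and (x of caster_d_hub in the frame of scrap_bin between -0.11 and 0.11 m and y of caster_d_hub in the frame of scrap_bin between -0.09 and 0.09 m and z of caster_d_hub in the frame of scrap_bin below 0.11 m and linear speed of caster_d below 0.03 m/s)) or (((value of joint wheel_a above 1.3 rad or value of joint wheel_a below -1.3 rad) and distance of caster_a from where it was at the start of the episode below 0.006 m and angle between caster_a_hub's own z axis and vertical below 0.554 rad) and (x of caster_b_hub in the frame of scrap_bin between -0.11 and 0.11 m and y of caster_b_hub in the frame of scrap_bin between -0.09 and 0.09 m and z of caster_b_hub in the frame of scrap_bin below 0.11 m and linear speed of caster_b below 0.03 m/s) and (x of caster_c_hub in the frame of scrap_bin between -0.11 and 0.11 m and y of caster_c_hub in the frame of scrap_bin between -0.09 and 0.09 m and z of caster_c_hub in the frame of scrap_bin below 0.11 m and linear speed of caster_c below 0.03 m/s) and ((value of joint wheel_d above 1.3 rad or value of joint wheel_d below -1.3 rad) and distance of caster_d from where it was at the start of the episode below 0.006 m and angle between caster_d_hub's own z axis and vertical below 0.554 rad)) or ((x of caster_a_hub in the frame of scrap_bin between -0.11 and 0.11 m and y of caster_a_hub in the frame of scrap_bin between -0.09 and 0.09 m and z of caster_a_hub in the frame of scrap_bin below 0.11 m and linear speed of caster_a below 0.03 m/s) and ((value of joint wheel_b above 1.3 rad or value of joint wheel_b below -1.3 rad) and distance of caster_b from where it was at the start of the episode below 0.006 m and angle between caster_b_hub's own z axis and vertical below 0.554 rad) and ((value of joint wheel_c above 1.3 rad or value of joint wheel_c below -1.3 rad) and distance of caster_c from where it was at the start of the episode below 0.006 m and angle between caster_c_hub's own z axis and vertical below 0.554 rad) and (x of caster_d_hub in the frame of scrap_bin between -0.11 and 0.11 m and y of caster_d_hub in the frame of scrap_bin between -0.09 and 0.09 m and z of caster_d_hub in the frame of scrap_bin below 0.11 m and linear speed of caster_d below 0.03 m/s)) or ((x of caster_a_hub in the frame of scrap_bin between -0.11 and 0.11 m and y of caster_a_hub in the frame of scrap_bin between -0.09 and 0.09 m and z of caster_a_hub in the frame of scrap_bin below 0.11 m and linear speed of caster_a below 0.03 m/s) and ((value of joint wheel_b above 1.3 rad or value of joint wheel_b below -1.3 rad) and distance of caster_b from where it was at the start of the episode below 0.006 m and angle between caster_b_hub's own z axis and vertical below 0.554 rad) and (x of caster_c_hub in the frame of scrap_bin between -0.11 and 0.11 m and y of caster_c_hub in the frame of scrap_bin between -0.09 and 0.09 m and z of caster_c_hub in the frame of scrap_bin below 0.11 m and linear speed of caster_c below 0.03 m/s) and ((value of joint wheel_d above 1.3 rad or value of joint wheel_d below -1.3 rad) and distance of caster_d from where it was at the start of the episode below 0.006 m and angle between caster_d_hub's own z axis and vertical below 0.554 rad)) or ((x of caster_a_hub in the frame of scrap_bin between -0.11 and 0.11 m and y of caster_a_hub in the frame of scrap_bin between -0.09 and 0.09 m and z of caster_a_hub in the frame of scrap_bin below 0.11 m and linear speed of caster_a below 0.03 m/s) and (x of caster_b_hub in the frame of scrap_bin between -0.11 and 0.11 m and y of caster_b_hub in the frame of scrap_bin between -0.09 and 0.09 m and z of caster_b_hub in the frame of scrap_bin below 0.11 m and linear speed of caster_b below 0.03 m/s) and ((value of joint wheel_c above 1.3 rad or value of joint wheel_c below -1.3 rad) and distance of caster_c from where it was at the start of the episode below 0.006 m and angle between caster_c_hub's own z axis and vertical below 0.554 rad) and ((value of joint wheel_d above 1.3 rad or value of joint wheel_d below -1.3 rad) and distance of caster_d from where it was at the start of the episode below 0.006 m and angle between caster_d_hub's own z axis and vertical below 0.554 rad)))); the robot touches nothing.
It fails at once if the oil bottle, the screwdriver or the lens was shifted by more than 30 mm, or knocked over (distance of any of oil_bottle_mid, driver_mid, lens_post_mid from where it was at the start of the episode above 0.03 m).
It also fails if it takes over 72 s, if anything falls off the work surface, if the arm or the gripper's body presses on something with over 40 N, if the wrist force passes 120 N, or if a joint passes its speed limit or range.

## Working session

There is one attempt and no reset: what is moved stays moved. The work goes in short steps, Python scripts to look and compute and a tool call to move; the robot and the scene stay as the last step left them, time stands still between calls to the robot, and variables do not carry over. Pictures are saved under pics/ and viewed, about 8 in all and at most 12, crops included, and the job is handed in when it is done.

Besides the shell and the picture viewer there is one more tool, called as name(argument=value, ...) on one line, values as JSON. apply_moves: Moves the arm, as the interface text tells. Its arguments: {"type":"object","properties":{"targets":{"type":"array"},"jaw":{"type":"number"}},"required":["targets"]}

```bash
mkdir -p pics; ls; python3 - <<'E'
from cell import *
import cv2,numpy as np
for n in("scene","top"):
    im=get_image(n); cv2.imwrite(f"pics/{n}0.png",im[...,::-1]); c=calibration(n)
    print(n,{k:(np.round(v,3).tolist()) for k,v in c.items()})
print(read_state())
E
```

```text
pics
scene {'fx': 613.626, 'fy': 613.626, 'cx': 324.678, 'cy': 245.378, 'k1': -0.032, 'world_from_camera': [[0.267, 0.813, -0.518, 1239.339], [0.964, -0.224, 0.147, -190.516], [0.003, -0.538, -0.843, 1224.63], [0.0, 0.0, 0.0, 1.0]]}
top {'fx': 488.901, 'fy': 488.901, 'cx': 321.34, 'cy': 237.077, 'k1': -0.04, 'world_from_camera': [[0.011, -0.992, 0.128, 416.967], [-1.0, -0.011, -0.001, -11.974], [0.003, -0.128, -0.992, 1466.515], [0.0, 0.0, 0.0, 1.0]]}
{'clock': 0.1, 'qpos': array([ 1.22819227,  0.62929114,  0.03846943,  1.51823964, -0.0269924 ,
        0.9963338 , -0.01998213]), 'qd': array([ 1.77947319e-03, -1.74273708e-03,  8.58947129e-05, -3.14861826e-03,
       -7.09965949e-05,  2.76880870e-04, -1.13523743e-03]), 'tau': array([ 4.04701685e-03, -5.64543879e+01,  1.23122837e+00, -1.93975532e+01,
        1.13821260e-02,  5.46350828e-03, -6.29482855e-06]), 'eef_pos': array([ 177.48087499, -624.67083718,  204.46632478]), 'tool_rot': array([-1.57254912e+00, -4.02709870e-05, -2.86478587e+00]), 'force': array([-0.17519484,  0.44392297, -0.13380476]), 'torque': array([-0.00226746, -0.00476425, -0.00996036]), 'width': 85.26932441652481}
```

View pics/scene0.png

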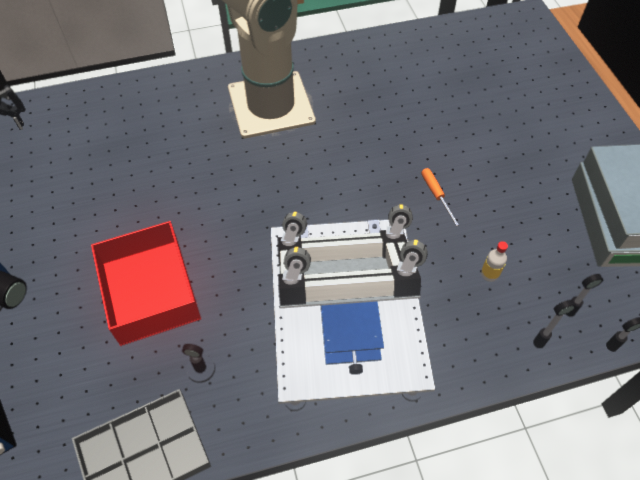

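View pics/top0.png

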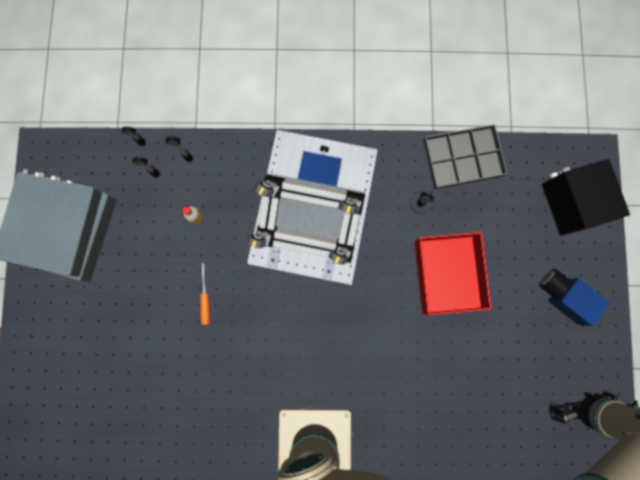

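The scene picture shows the dolly at about (345,260) with four casters near (292,225), (400,218), (297,262) and (412,257). The bin is at (147,283), the lens at (197,365), the driver at (440,195) and the bottle at (495,262). The top picture agrees, with the dolly at (307,220). Next I'll zoom in on the casters.

```bash
cat > h.py <<'E'
import numpy as np,cv2
from cell import *
from scipy.spatial.transform import Rotation as R
C={n:calibration(n) for n in("scene","top")}
def ray(n,u,v):
    c=C[n];d=np.array([(u-c["cx"])/c["fx"],(v-c["cy"])/c["fy"]]);s=d.copy()
    for _ in range(10): s=d/(1+c["k1"]*(s@s))
    T=np.array(c["world_from_camera"]);r=T[:3,:3]@[*s,1];return T[:3,3],r/np.linalg.norm(r)
def onz(n,u,v,z):
    o,d=ray(n,u,v);return o+d*(z-o[2])/d[2]
def tri(a,b):
    (o1,d1),(o2,d2)=ray("scene",*a),ray("top",*b)
    s=np.linalg.lstsq(np.c_[d1,-d2],o2-o1,rcond=None)[0]
    p,q=o1+d1*s[0],o2+d2*s[1];return (p+q)/2,np.linalg.norm(p-q)
def proj(n,p):
    c=C[n];T=np.array(c["world_from_camera"]);q=T[:3,:3].T@(np.array(p)-T[:3,3]);s=q[:2]/q[2]
    s=s*(1+c["k1"]*(s@s));return s[0]*c["fx"]+c["cx"],s[1]*c["fy"]+c["cy"]
def snap(n,name,box=None,z=1):
    im=get_image(n)[...,::-1]
    if box: im=im[box[1]:box[3],box[0]:box[2]]
    cv2.imwrite(f"pics/{name}.png",cv2.resize(im,None,fx=z,fy=z,interpolation=cv2.INTER_CUBIC));return im
E
python3 - <<'E'
from h import *
snap("scene","s1",(265,190,445,310),4.4); snap("top","t1",(240,160,380,265),5.5)
print(onz("scene",232,95,0),onz("top",196,213,0))
for n,q in(("top",[(418,236),(482,233),(490,308),(424,314)]),):
    for u in q: print(onz(n,*u,85))
print("board top", [onz("top",*u,90).round() for u in[(278,131),(378,149),(352,284),(248,265)]])
print("board sc", [onz("scene",*u,90).round() for u in[(271,228),(404,220),(433,387),(277,394)]])
E
```

```text
[-65.97070208 -94.50882663   0.        ] [675.90029067 368.87731051   0.        ]
[ 601.33590538 -290.05784748   85.        ]
[ 612.07747609 -474.56225754   85.        ]
[ 399.14744466 -490.98379373   85.        ]
[ 381.07384624 -303.98837874   85.        ]
board top [array([906., 116.,  90.]), array([ 855., -176.,   90.]), array([ 463., -101.,   90.]), array([513., 192.,  90.])]
board sc [array([466., -96.,  90.]), array([524., 198.,  90.]), array([908., 121.,  90.]), array([ 842., -170.,   90.])]
```

View pics/s1.png

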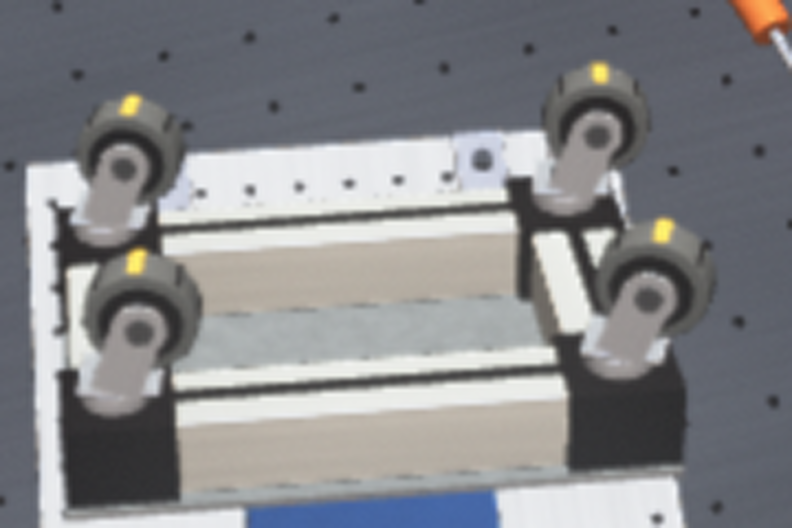

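View pics/t1.png

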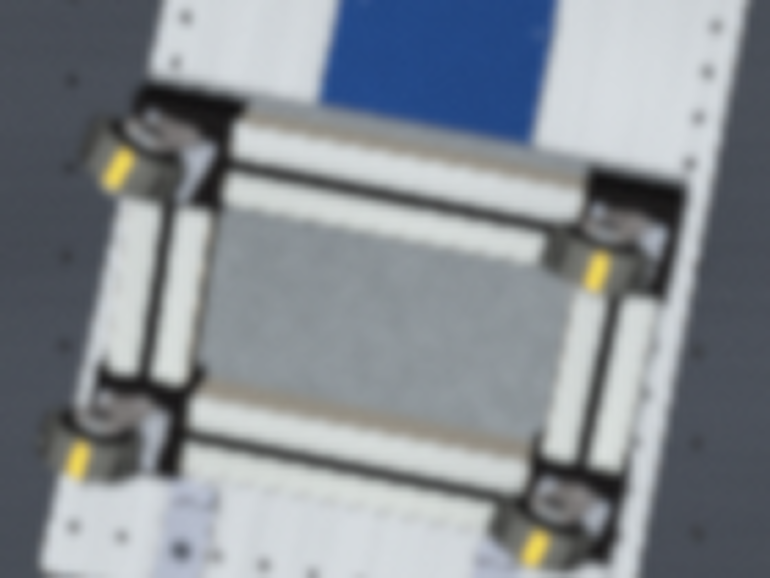

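In the scene crop, the four axle bosses are at crop pixels (124,168), (597,135), (139,330) and (649,298). The yellow ribs sit on top of the wheels, which all overhang towards +y. In the top crop the ribs are at (120,170), (80,460), (598,270) and (537,547). I'll fit the dolly and swivel angles to these points.

```bash
cat > fit.py <<'E'
from h import *
from scipy.optimize import least_squares
def blobs(n,box):
    im=get_image(n); hsv=cv2.cvtColor(im,cv2.COLOR_RGB2HSV)
    m=cv2.inRange(hsv,(20,110,110),(34,255,255)); k=np.zeros_like(m);k[box[1]:box[3],box[0]:box[2]]=1;m*=k
    N,_,st,ce=cv2.connectedComponentsWithStats(m)
    return [(ce[i],st[i,4]) for i in range(1,N) if st[i,4]>4]
if __name__=="__main__":
    S=blobs("scene",(265,190,445,310));T=blobs("top",(240,160,380,270))
    print([(c.round(1),a) for c,a in S+T])
    # order: ur(-y,+x), ul(+y,+x), lr(-y,-x), ll(+y,-x)
    s0=np.array([(295.5,249.5),(415.5,242.5),(294.5,214),(401,206.5)]);t0=np.array([(348.5,209),(261.5,191),(337.5,259.5),(254.5,243.5)])
    near=lambda p,B:min((b[0] for b in B),key=lambda c:np.hypot(*(c-p)))
    ys=[near(p,S) for p in s0];yt=[near(p,T) for p in t0]
    boss=np.array([(139,330),(649,298),(124,168),(597,135)])/4.4+np.array([265,190])
    for a,b in zip(ys,yt): print(tri(a,b))
    a=np.radians(26)
    def model(p):
        cx,cy,yaw,h=p[:4];out=[]
        B=R.from_euler("z",yaw).as_matrix()@R.from_euler("y",-a).as_matrix()  # cols: uphill, across, normal
        for i,(ux,uy) in enumerate([(70,-110),(70,110),(-70,-110),(-70,110)]):
            s=np.array([cx,cy,h])+B@[ux,uy,0]; t=p[4+i]
            hx=B@[np.cos(t),np.sin(t),0];hz=B[:,2];hy=np.cross(hz,hx)
            hub=s+14*hx+44*hz;w=p[8+i]
            out.append((s,hub,hx,hy,hz,hub+25*(np.cos(w)*hz+np.sin(w)*hx)))
        return out
    def res(p):
        r=[]
        for i,(s,hub,hx,hy,hz,yl) in enumerate(model(p)):
            r+=list(np.array(proj("scene",yl))-ys[i])+list(np.array(proj("top",yl))-yt[i])
            e=-1 if hy[0]<0 else 1   # boss towards the +x side
            r+=list((np.array(proj("scene",hub+e*15.5*hy))-boss[i])*.7)
        return np.r_[r,p[8:]*8]
    f=least_squares(res,[650,10,-.19,170]+[1.57]*4+[0]*4);print(f.x.round(3));print(res(f.x).round(1))
    np.save("fit.npy",f.x)
    for k,m in zip("PQRS",model(f.x)):print(k,"sock",m[0].round(1),"hub",m[1].round(1),"hx",m[2].round(3),"hy",m[3].round(3),"hz",m[4].round(3))
    np.save("hubs.npy",np.array([m[:5] for m in model(f.x)]))
    J=f.jac;print("sd",np.sqrt(np.diag(np.linalg.pinv(J.T@J))).round(3))
E
python3 fit.py
```

```text
[(array([400.9, 206.1]), np.int32(14)), (array([294.2, 213.6]), np.int32(14)), (array([415.2, 241.8]), np.int32(17)), (array([295.5, 248.5]), np.int32(22)), (array([261.2, 190. ]), np.int32(22)), (array([348.3, 208.6]), np.int32(18)), (array([253.9, 243.1]), np.int32(14)), (array([336.9, 259.1]), np.int32(16))]
(array([643.97774543, -78.97058558, 268.51482833]), np.float64(2.5478513730857104))
(array([688.9266841 , 139.12871244, 268.63034891]), np.float64(2.1480066339891835))
(array([522.76624251, -53.54586369, 206.00777647]), np.float64(2.2275868234865865))
(array([562.32372494, 162.48715234, 205.40575259]), np.float64(2.5171466517097936))
[ 6.29772e+02  2.35890e+01 -1.89000e-01  1.74030e+02  1.52800e+00
  1.28500e+00  1.37600e+00  1.48100e+00 -5.50000e-02  4.90000e-02
  2.20000e-02 -0.00000e+00]
[-0.3  0.4 -0.8 -0.   0.  -0.1 -0.6  0.1 -0.4 -0.2  0.1 -0.  -0.5 -0.2
 -0.5 -0.1 -0.2 -0.2 -0.5  0.  -0.5 -0.3  0.1 -0.1 -0.4  0.4  0.2 -0. ]
P sock [670.9 -96.3 204.7] hub [655.1 -79.  244.5] hx [0.225 0.974 0.019] hy [-0.874  0.21  -0.438] hz [-0.431  0.082  0.899]
Q sock [712.2 119.8 204.7] hub [699.3 136.  246. ] hx [0.429 0.895 0.123] hy [-0.794  0.439 -0.421] hz [-0.431  0.082  0.899]
R sock [547.3 -72.6 143.3] hub [533.3 -56.  184.1] hx [0.355 0.931 0.085] hy [-0.83   0.356 -0.43 ] hz [-0.431  0.082  0.899]
S sock [588.6 143.5 143.3] hub [573.4 160.6 183.4] hx [0.267 0.963 0.039] hy [-0.862  0.257 -0.437] hz [-0.431  0.082  0.899]
sd [1.653 2.196 0.009 2.123 0.176 0.178 0.181 0.185 0.083 0.074 0.079 0.084]
```

```bash
cat > plan.py <<'E'
from h import *
import sys
H=dict(zip("PQRS",np.load("hubs.npy")))
def cur():
    s=read_state();return s["eef_pos"],R.from_euler("xyz",s["tool_rot"]),s
def tool(k): _,_,hx,hy,hz=H[k];return R.from_matrix(np.c_[-hx,-hz,-hy])
def rel(k):  # TCP in hub frame
    p,r,s=cur();h=H[k];return np.array([(p-h[1])@h[i] for i in(2,3,4)]),s
def go(p,Rt,p0=None):
    c,r,s=cur(); c=c if p0 is None else p0
    print("rot first (8deg units)",((r.inv()*Rt).as_rotvec()/np.radians(8)).round(2),"then shift (40mm)",(Rt.inv().apply(np.array(p)-c)/40).round(3))
def hubgo(k,x,y,z,p0=None):
    _,h,hx,hy,hz=H[k];go(h+x*hx+y*hy+z*hz,tool(k),p0)
E
python3 - <<'E'
from plan import *
p,r,s=cur();print(p); hubgo("R",50,0,60,p+np.array([0,0,160]))
E
```

```text
[ 177.59239151 -625.04784172  204.97818471]
rot first (8deg units) [ 2.68 -6.41  2.03] then shift (40mm) [-17.27    5.222   0.377]
```

apply_moves(targets=[[0, -1, 0, 0, 0, 0], [0, -1, 0, 0, 0, 0], [0, -1, 0, 0, 0, 0], [0, -1, 0, 0, 0, 0], [0, 0, 0, 0.385, -0.915, 0.29], [0, 0, 0, 0.385, -0.915, 0.29], [0, 0, 0, 0.385, -0.915, 0.29], [0, 0, 0, 0.385, -0.915, 0.29], [0, 0, 0, 0.385, -0.915, 0.29], [0, 0, 0, 0.385, -0.915, 0.29], [0, 0, 0, 0.385, -0.915, 0.29], [0, 0, 0, 0, 0, 0]], jaw=-1)

```text
clock: 1.8
eef_pos: [175.0, -625.7, 364.2]
tool_rot: [-1.125, 0.085, -1.941]
force: [0.1, -0.1, -1.0]
width: 0.3
```

```bash
python3 - <<'E'
from plan import *
p,r,s=cur();print(p,s["clock"],s["qpos"].round(2),s["force"].round(1)); hubgo("R",50,0,60)
E
```

```text
[ 174.99321758 -625.71930866  364.22063811] 1.8 [ 1.71  0.45 -0.32  1.5  -0.33  1.07  1.18] [ 0.1 -0.1 -1. ]
rot first (8deg units) [-0.   -0.04  0.02] then shift (40mm) [-17.31    5.232   0.433]
```

apply_moves(targets=[[-1, 0, 0.02, 0, 0, 0], [-1, 0, 0.02, 0, 0, 0], [-1, 0, 0.02, 0, 0, 0], [-1, 0, 0.02, 0, 0, 0], [-1, 0, 0.02, 0, 0, 0], [-1, 0, 0.02, 0, 0, 0], [-1, 0, 0.02, 0, 0, 0], [-1, 0, 0.02, 0, 0, 0], [-1, 0, 0.02, 0, 0, 0], [-1, 0, 0.02, 0, 0, 0], [-1, 0, 0.02, 0, 0, 0], [-1, 0, 0.02, 0, 0, 0]])

```text
clock: 3.3
eef_pos: [356.9, -179.6, 409.9]
tool_rot: [-1.122, 0.083, -1.936]
force: [0.2, -0.3, 0.1]
width: 0.5
```

apply_moves(targets=[[-1, 0.7, 0.02, 0, 0, 0], [-1, 0.8, 0.02, 0, 0, 0], [-1, 0.9, 0.02, 0, 0, 0], [-1, 0.9, 0.02, 0, 0, 0], [-1, 0.9, 0.02, 0, 0, 0], [-0.3, 0.9, 0.02, 0, 0, 0], [0, 0, 0, 0, 0, 0]])

```text
clock: 4.18
eef_pos: [436.8, -78.3, 296.2]
tool_rot: [-1.19, 0.047, -1.962]
force: [-0.0, 0.2, -0.6]
width: 0.0
```

```bash
python3 - <<'E'
from plan import *
d,s=rel("R");print(d,s["clock"],s["qpos"].round(2),s["force"].round(1)); hubgo("R",40,0,5)
E
```

```text
[-45.53741449  23.95215111 140.507404  ] 4.175 [ 1.17  0.1  -1.2   2.24  0.4   0.53 -0.72] [-0.   0.2 -0.6]
rot first (8deg units) [ 0.46 -0.07  0.32] then shift (40mm) [-2.138  3.388  0.599]
```

apply_moves(targets=[[-0.7, 0.4, 0.2, 0.23, 0, 0.16], [-0.7, 0.4, 0.2, 0.23, 0, 0.16], [-0.9, 0.4, 0.2, 0, 0, 0], [0, 0, 0, 0, 0, 0]])

```text
clock: 4.68
eef_pos: [511.9, -4.2, 270.3]
tool_rot: [-1.121, 0.089, -1.94]
force: [-1.1, 0.2, -1.0]
width: 0.1
```

```bash
python3 - <<'E'
from plan import *
d,s=rel("R");print(d,s["clock"],s["qpos"].round(2),s["force"].round(1)); hubgo("R",40,0,5)
E
```

```text
[47.89906328 -0.93509397 90.98216274] 4.675 [ 0.63  0.25 -0.96  2.22  0.9   0.52 -1.4 ] [-1.1  0.2 -1. ]
rot first (8deg units) [-0.03 -0.05 -0.01] then shift (40mm) [ 0.197  2.15  -0.023]
```

apply_moves(targets=[[0, 0.75, 0, 0, 0, 0], [0, 0.75, 0, 0, 0, 0], [0, 0.6, 0, 0, 0, 0], [0, 0, 0, 0, 0, 0], [0.15, 0, 0, 0, 0, 0], [0, 0, 0, 0, 0, 0]])

```text
clock: 5.42
eef_pos: [544.2, -23.0, 194.3]
tool_rot: [-1.121, 0.086, -1.95]
force: [-0.1, 0.3, -0.0]
width: -0.0
```

```bash
python3 - <<'E'
from plan import *
d,s=rel("R");print(d,s["clock"],s["qpos"].round(2),s["force"].round(1))
im=snap("scene","s2",(265,190,445,310),4.4)
E
```

```text
[35.37080841 -1.68911279  7.24089073] 5.425 [ 0.44  0.42 -0.73  2.26  1.35  0.45 -1.8 ] [-0.1  0.3 -0. ]
```

View pics/s2.png

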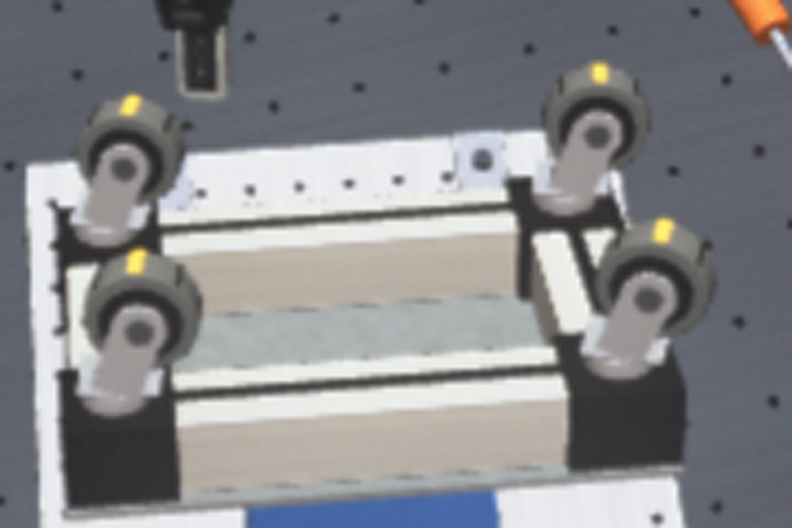

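The picture shows the fingertip at about crop pixel (203,95), left and up of where I expected it. I'll project the measured TCP and check.

```bash
python3 - <<'E'
from plan import *
p,r,s=cur();print(p,s["tool_rot"])
f=lambda q:((np.array(proj("scene",q))-[265,190])*4.4).round()
print(f(p),f(p-40*r.as_matrix()[:,1]),[(f(p+a*r.as_matrix()[:,0]+b*r.as_matrix()[:,2])) for a in(-11,11) for b in(-14,14)],"hubR",f(H["R"][1]))
a=np.array((311.1,212));o,d=ray("scene",*a);t=(p-o)@d;print(o+d*t-p)
im=snap("top","t2",(240,160,400,280),5)
for n in "PQRS":print(n,proj("top",H[n][1]))
print(proj("top",p))
E
```

```text
[544.37562572 -22.57558359 194.23114036] [-1.12096212  0.08612948 -1.94904333]
[203. 141.] [200.  64.] [array([231., 127.]), array([222., 157.]), array([184., 125.]), array([175., 155.])] hubR [128. 150.]
[-15.97851881   4.26851443  11.87491171]
P (np.float64(347.33135092836557), np.float64(205.94866879061914))
Q (np.float64(263.1845932090992), np.float64(187.88673179675942))
R (np.float64(337.1229320499853), np.float64(255.73236961690853))
S (np.float64(255.356420448768), np.float64(239.73234895987886))
(np.float64(324.51605684878547), np.float64(251.0332512648467))
```

View pics/t2.png

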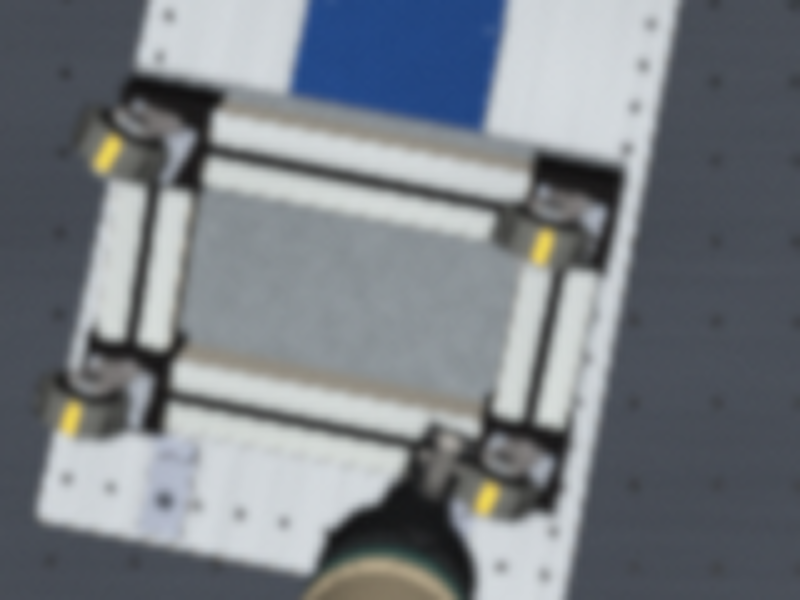

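```bash
python3 - <<'E'
from plan import *
p,r,s=cur();M=r.as_matrix()
out=[]
for n,b in(("scene",(255,170,355,270)),("top",(285,200,385,300))):
    im=get_image(n)[...,::-1][b[1]:b[3],b[0]:b[2]];im=cv2.resize(im,(400,400),interpolation=cv2.INTER_CUBIC)
    for q in [p,p-54*M[:,1]]+[p+a*M[:,0]+c*M[:,2] for a in(-11,11) for c in(-14,14)]:
        u=(np.array(proj(n,q))-b[:2])*4; cv2.circle(im,tuple(int(v) for v in u),3,(0,0,255),1)
    out.append(im)
cv2.imwrite("pics/c3.png",np.hstack(out));print(p,s["clock"])
E
```

```text
[544.49010055 -22.22945378 194.06371456] 5.525
```

View pics/c3.png

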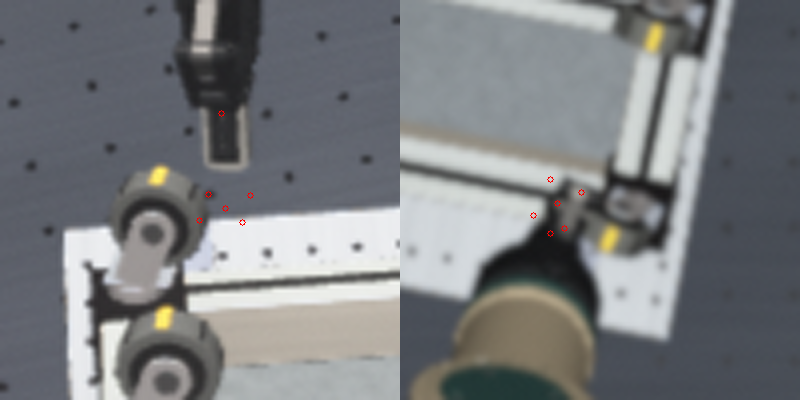

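```bash
python3 - <<'E'
from plan import *
p,r,s=cur();M=r.as_matrix()
q,e=tri((311.3,211.3),(328.7,246.8));print(q,e,"tool offset",M.T@(q-p), "world",q-p)
# base marks: known robot base corners at z~? and joint check
print(onz("top",279,411,20),onz("top",351,411,20))
print(read_state()["tau"].round(1))
E
```

```text
[551.38195293 -28.14104633 242.67003616] 9.15233116506581 tool offset [ -0.90084725 -40.44994133  29.12794556] world [ 6.8394648  -6.30044974 48.97930733]
[ 99.55689171 101.80783445  20.        ] [ 101.72391182 -104.58587511   20.        ]
[  0.1 -34.7  -4.7 -13.6   0.9   0.1   0. ]
```

```bash
python3 - <<'E'
from plan import *
p=np.array([177.5,-624.7,204.5]);M=R.from_euler("xyz",[-1.5725,0,-2.8648]).as_matrix()
for n in C:
  print(n,np.round(proj(n,p)),[np.round(proj(n,p+a*M[:,0]+b*M[:,2])).tolist() for a in(-11,11) for b in(-57,57)])
t=cv2.imread("pics/top0.png")[370:440,530:640];s=cv2.imread("pics/scene0.png")[50:150,0:110]
P=lambda im,o,n:[cv2.circle(im,tuple(int((v-w)*4) for v,w in zip(proj(n,q),o)),3,(0,255,0),1) for q in [p]+[p+a*M[:,0]+b*M[:,2] for a in(-11,11) for b in(-57,57)]]
t=cv2.resize(t,None,fx=3.5,fy=3.5);s=cv2.resize(s,None,fx=3.5,fy=3.5)
for im,o,n in((t,(530,370),"top"),(s,(0,50),"scene")):
  for q in [p]+[p+a*M[:,0]+b*M[:,2] for a in(-11,11) for b in(-57,57)]:
    cv2.circle(im,tuple(int((v-w)*3.5) for v,w in zip(proj(n,q),o)),3,(0,255,0),1)
t=np.vstack([t,np.zeros((s.shape[0]-t.shape[0],t.shape[1],3),np.uint8)])
cv2.imwrite("pics/c4.png",np.hstack([t,s]))
E
```

```text
scene [  6. 147.] [[32.0, 140.0], [-18.0, 161.0], [30.0, 134.0], [-21.0, 155.0]]
top [561. 397.] [[538.0, 399.0], [580.0, 386.0], [541.0, 408.0], [583.0, 395.0]]
```

View pics/c4.png

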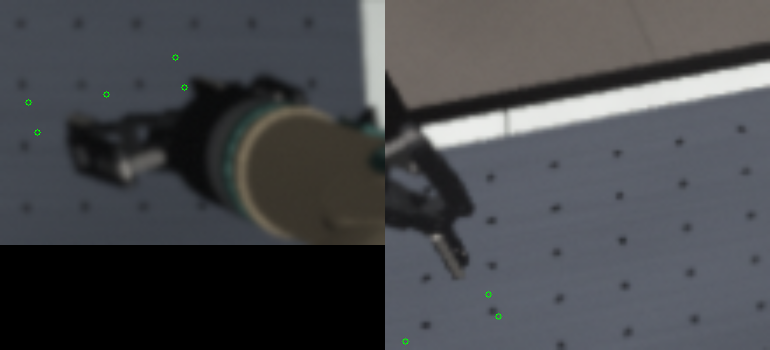

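Both views put the fingers about 45-50 mm higher than the reported TCP, in the start picture as well. I'll check the cameras against known heights: board 90, bin rim 85, table 0.

```bash
python3 - <<'E'
from plan import *
for k,a,b in[("bd fr-right",(271,228),(352,284)),("bd fl",(404,220),(248,265)),("bd bl",(433,387),(278,131)),("bd br",(277,394),(378,149)),
 ("bin +x-y",(105,335),(482,233)),("bin nearest",(93,244),(490,308)),("bin",(170,226),(424,314)),("driver tip",(457,223),(203,264)),("driver end",(424,171),(206,324)),("basecorner",(312,122),(279,411)),("base2",(240,131),(351,411))]: 
    q,e=tri(a,b);print(k,q.round(),round(e,1))
E
```

```text
bd fr-right [463. -99.  87.] 5.8
bd fl [515. 198.  76.] 8.6
bd bl [907. 119.  89.] 5.2
bd br [ 849. -172.  111.] 3.2
bin +x-y [ 616. -483.   60.] 1.2
bin nearest [ 399. -488.   86.] 5.1
bin [ 380. -313.   60.] 7.5
driver tip [520. 339.  17.] 5.5
driver end [343. 324.  10.] 2.7
basecorner [ 94. 100.  -1.] 7.5
base2 [ 105. -103.   32.] 2.1
```

The cameras are right on known heights, so the fingers may really sit higher than reported. I'll test by contact: at this reported height, a slow push towards wheel R should meet it at once.

apply_moves(targets=[[0.1, 0, 0, 0, 0, 0], [0, 0, 0, 0, 0, 0]])

```text
clock: 5.88
eef_pos: [542.7, -25.8, 192.6]
tool_rot: [-1.123, 0.086, -1.948]
force: [-1.2, 0.7, 0.3]
width: -0.3
```

apply_moves(targets=[[0.1, 0, 0, 0, 0, 0], [0, 0, 0, 0, 0, 0]])

```text
clock: 6.12
eef_pos: [541.2, -29.5, 192.2]
tool_rot: [-1.123, 0.086, -1.948]
force: [0.4, -0.8, 0.1]
width: 0.1
```

apply_moves(targets=[[0.1, 0, 0, 0, 0, 0], [0, 0, 0, 0, 0, 0]])

```text
clock: 6.38
eef_pos: [539.8, -33.3, 191.9]
tool_rot: [-1.123, 0.086, -1.948]
force: [-0.7, -0.1, 0.1]
width: 0.3
```

```bash
python3 - <<'E'
from plan import *
d,s=rel("R");print(d,s["clock"],s["force"].round(1),s["torque"].round(2))
E
```

```text
[24.10907752 -0.655488    6.10359965] 6.375 [-0.7 -0.1  0.1] [ 0.07  0.47 -0.04]
```

```bash
cat > mask.py <<'E'
from plan import *
def tipmask(n,box,thr=40):
    a=get_image(n)[...,::-1].astype(int);b=cv2.imread(f"pics/{n}0.png").astype(int)
    m=(np.abs(a-b).sum(2)>thr);k=np.zeros_like(m);k[box[1]:box[3],box[0]:box[2]]=1;return m&k
E
python3 - <<'E'
from mask import *
p,r,s=cur();M=r.as_matrix();print(p)
for n,b in(("scene",(285,190,340,230)),("top",(310,235,350,275))):
    m=tipmask(n,b);print(n,"TCP px",np.round(proj(n,p),1),"edges",[np.round(proj(n,p+a*M[:,0]+c*M[:,2]),1).tolist() for a in(-11,11) for c in(-14,14)])
    for v in range(b[1],b[3]):
        u=np.where(m[v])[0]
        if len(u): print(v,''.join('#' if m[v,x] else '.' for x in range(b[0],b[2])))
E
```

```text
[539.80531176 -33.25326963 191.88692035]
scene TCP px [305.6 222. ] edges [[311.9, 218.9], [309.8, 225.6], [301.4, 218.5], [299.1, 225.1]]
190 .........###################...........................
191 .........###################...........................
192 ..........#################............................
193 ..........#################............................
194 ..........#################............................
195 ...........################............................
196 ...........###############.............................
197 ............##..#########..............................
198 ..............#########.#..............................
199 ..............#########.#..............................
200 ..............###########..............................
201 ..............##.#########.............................
202 ..............###.#####.##.............................
203 ..............###.#####.##.............................
204 ..............##.######.##.............................
205 ..............##.#########.............................
2
[... 1164 characters left out ...]
###########..............
260 .........#################..............
261 ........##################..............
262 ......####################..............
263 ....######################..............
264 ..#########################.............
265 .##########################.............
266 ###########################.............
267 ############################............
268 #############################...........
269 #############################...........
270 ##############################..........
271 ##############################..........
272 ##############################..........
273 ###############################.........
274 ###############################.........
```

```bash
python3 - <<'E'
from plan import *
p,r,s=cur();M=r.as_matrix()
q,e=tri((305,212.5),(335.7,246.5));ed=p+14*M[:,2];print(q,e,"world",q-ed,"tool",M.T@(q-ed))
for q2 in((304.5,225.3),(330.6,248.3)):pass
for d in(np.zeros(3),[0,0,49],-30*M[:,1],-45*M[:,1],-45*M[:,1]+25*M[:,2]):print(np.round(proj("scene",ed+d),1),np.round(proj("top",ed+d),1))
s=read_state();print(s["qpos"].tolist(),s["tool_rot"])
E
```

```text
[552.50247212 -43.48073999 245.76198691] 13.635332681472372 world [ 0.93947027 -5.53008042 47.70100203] tool [  0.66871745 -41.94355754  23.39104073]
[304.7 225.4] [330.5 248.2]
[304.1 211.2] [330.9 246.2]
[304.  212.3] [329.6 252.1]
[303.7 205.7] [329.2 254.2]
[301.6 211.6] [333.  245.6]
[0.4662137837731108, 0.41684216532131385, -0.7224291063377918, 2.269902252785851, 1.3674809925147418, 0.4320493582239122, -1.7976795468633573] [-1.12268839  0.08625699 -1.94775448]
```

Scene silhouette: the finger end is at row 212 against the predicted 225, in the right columns. That fits the tip being about 25 mm back along the tool axis. I'll settle it by lowering onto the top of wheel R.

apply_moves(targets=[[0, -0.75, 0, 0, 0, 0], [0.6, 0, 0, 0, 0, 0], [0, 0, 0, 0, 0, 0], [0, 0.2, 0, 0, 0, 0], [0, 0.2, 0, 0, 0, 0], [0, 0, 0, 0, 0, 0]])

```text
clock: 7.22
eef_pos: [525.4, -52.8, 202.0]
tool_rot: [-1.124, 0.087, -1.946]
force: [-0.7, 0.9, 0.2]
width: 0.0
```

apply_moves(targets=[[0, 0.1, 0, 0, 0, 0], [0, 0, 0, 0, 0, 0]])

```text
clock: 7.48
eef_pos: [526.9, -53.9, 198.8]
tool_rot: [-1.123, 0.086, -1.947]
force: [-1.1, 0.3, -0.1]
width: -0.0
```

apply_moves(targets=[[0, 0.1, 0, 0, 0, 0], [0, 0, 0, 0, 0, 0]])

```text
clock: 7.72
eef_pos: [528.6, -54.5, 195.1]
tool_rot: [-1.123, 0.086, -1.948]
force: [-0.1, -0.1, 0.0]
width: 0.1
```

```bash
python3 - <<'E'
from plan import *
d,s=rel("R");print(d,s["clock"],s["force"].round(1),s["torque"].round(2))
E
```

```text
[ 0.58601188 -0.30632231 12.07394903] 7.725 [-0.1 -0.1  0. ] [ 0.15  0.4  -0.02]
```

apply_moves(targets=[[0, 0.1, 0, 0, 0, 0], [0, 0, 0, 0, 0, 0]])

```text
clock: 7.98
eef_pos: [530.3, -54.9, 191.5]
tool_rot: [-1.123, 0.086, -1.948]
force: [0.5, 0.1, -0.4]
width: 0.1
```

apply_moves(targets=[[0, 0.1, 0, 0, 0, 0], [0, 0, 0, 0, 0, 0]])

```text
clock: 8.22
eef_pos: [532.1, -55.2, 187.9]
tool_rot: [-1.123, 0.086, -1.948]
force: [0.4, -0.5, 0.1]
width: 0.1
```

apply_moves(targets=[[0, 0.1, 0, 0, 0, 0], [0, 0, 0, 0, 0, 0]])

```text
clock: 8.48
eef_pos: [533.8, -55.6, 184.2]
tool_rot: [-1.123, 0.086, -1.948]
force: [-0.8, -0.7, 0.2]
width: -0.4
```

```bash
python3 - <<'E'
from plan import *
d,s=rel("R");print(d,s["clock"],s["force"].round(1),s["torque"].round(2))
a=snap("scene","s5",(275,180,345,250),5.7);b=snap("top","t5",(295,215,365,285),5.7)
cv2.imwrite("pics/c5.png",np.hstack([cv2.imread("pics/s5.png"),cv2.imread("pics/t5.png")]))
E
```

```text
[ 0.53195932 -0.27655862 -0.00741911] 8.475 [-0.8 -0.7  0.2] [ 0.05  0.42 -0.02]
```

View pics/c5.png

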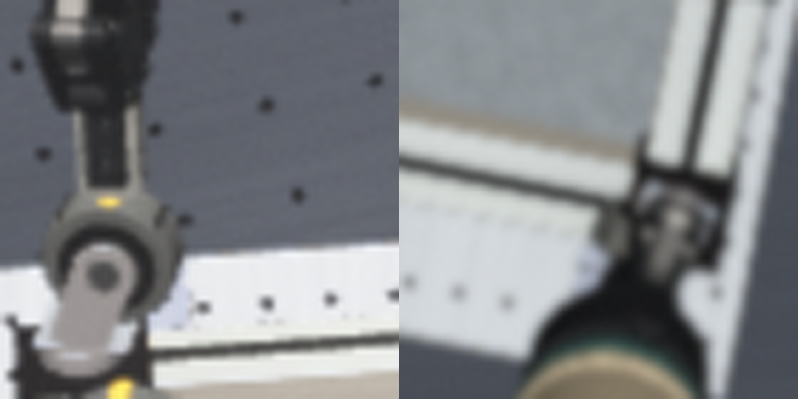

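The tip appears just above the yellow rib, at panel (107,190) in scene. In top it sits over the wheel and to the right, at (668,240). Still no contact, so I'll keep lowering.

apply_moves(targets=[[0, 0.1, 0, 0, 0, 0], [0, 0, 0, 0, 0, 0]])

```text
clock: 8.82
eef_pos: [536.4, -54.3, 182.5]
tool_rot: [-1.12, 0.088, -1.945]
force: [-8.1, 1.6, 15.9]
width: 0.2
```

apply_moves(targets=[[0, 0.1, 0, 0, 0, 0], [0, 0, 0, 0, 0, 0]])

```text
clock: 9.07
eef_pos: [538.4, -53.2, 182.0]
tool_rot: [-1.114, 0.087, -1.941]
force: [-29.4, 5.8, 54.3]
width: -0.3
```

```bash
python3 - <<'E'
from mask import *
d,s=rel("R");print(d,s["clock"],s["force"].round(1),s["torque"].round(2))
p,r,s=cur();M=r.as_matrix()
for n,b in(("scene",(280,185,325,225)),("top",(320,235,360,275))):
    m=tipmask(n,b);print(n,"TCP px",np.round(proj(n,p),1),"back50,100,200",[np.round(proj(n,p-a*M[:,1]),1).tolist() for a in(50,100,200)])
    for v in range(b[1],b[3]):
        print(v,''.join('#' if m[v,x] else '.' for x in range(b[0],b[2])))
E
```

```text
[ 4.18574163 -2.27646008 -3.84863327] 9.075 [-29.4   5.8  54.3] [ 0.05  1.08 -0.13]
scene TCP px [296.1 226.3] back50,100,200 [[294.8, 204.6], [293.3, 182.1], [290.3, 134.0]]
185 ..####.####.############.....................
186 ...########.############.....................
187 ..#########.#####.######.....................
188 ..####.....#############.....................
189 ..######################.....................
190 ..######################.....................
191 ..#####################......................
192 ...####################......................
193 ...####################......................
194 ....###################......................
195 ....###################......................
196 ....##################.......................
197 .....#################.......................
198 .....#################.......................
199 .....#################.......................
200 ......###############........................
201 ......#############..........................
202 ..........############.......................
203 .........############
[... 2263 characters left out ...]
#########................
260 .........###############................
261 .........###############.##.............
262 ........###############.###.............
263 ......#################.###.............
264 ....####################.#..............
265 ..######################................
266 .########################...............
267 #########################...............
268 ##########################..............
269 ###########################.............
270 ###########################.............
271 ############################............
272 ############################............
273 #############################...........
274 #############################...........
```

Contact came at reported hz of about -1, so the true fingertip is 26 mm behind the reported TCP along the tool axis, which matches the scene silhouette. I'll correct for this from here. Backing off, then a downward side stroke on wheel R.

apply_moves(targets=[[0, -0.4, 0, 0, 0, 0], [0, -0.6, 0, 0, 0, 0], [-1, 0, 0, 0, 0, 0], [-0.25, 0, 0, 0, 0, 0], [0, 0.95, 0, 0, 0, 0], [0, 0, 0, 0, 0, 0]])

```text
clock: 9.93
eef_pos: [553.6, -10.3, 181.1]
tool_rot: [-1.127, 0.084, -1.948]
force: [-0.7, -0.8, 0.1]
width: 0.1
```

```bash
cat >> plan.py <<'E'
OFF=26.
def cur():  # true fingertip
    s=read_state();r=R.from_euler("xyz",s["tool_rot"]);return s["eef_pos"]-OFF*r.as_matrix()[:,1],r,s
def rep(k):
    d,s=rel(k);h=H[k];F=s["force"];print(k,"tip hub xyz",d.round(1),"t",s["clock"],"F hub",np.round([F@h[i] for i in(2,3,4)],1),"w",round(s["width"],1))
E
python3 -c "
from plan import *
rep('R');hubgo('R',42,0,8)"
```

```text
R tip hub xyz [49.6  0.6 18.3] t 9.925 F hub [-1.   0.2  0.3] w 0.1
rot first (8deg units) [ 0.01 -0.08  0.05] then shift (40mm) [0.191 0.259 0.016]
```

apply_moves(targets=[[0.2, 0.25, 0, 0, 0, 0], [0.1, 0, 0, 0, 0, 0], [0, 0, 0, 0, 0, 0]])

```text
clock: 10.3
eef_pos: [554.3, -22.1, 174.0]
tool_rot: [-1.122, 0.086, -1.948]
force: [-0.4, -0.9, -1.0]
width: 0.2
```

apply_moves(targets=[[0.05, 0, 0, 0, 0, 0], [0, 0, 0, 0, 0, 0]])

```text
clock: 10.55
eef_pos: [554.0, -23.7, 173.7]
tool_rot: [-1.122, 0.086, -1.948]
force: [-0.6, 0.6, -0.1]
width: 0.1
```

apply_moves(targets=[[0.05, 0, 0, 0, 0, 0], [0, 0, 0, 0, 0, 0]])

```text
clock: 10.8
eef_pos: [553.1, -25.6, 173.1]
tool_rot: [-1.123, 0.086, -1.948]
force: [0.1, 0.4, 0.9]
width: 0.2
```

```bash
python3 -c "
from plan import *
rep('R')"
```

```text
R tip hub xyz [34.5 -0.8 10.1] t 10.8 F hub [ 0.5 -0.3  0.8] w 0.2
```

apply_moves(targets=[[0.03, 0, 0, 0, 0, 0], [0, 0.15, 0, 0, 0, 0], [0, 0.15, 0, 0, 0, 0]])

```text
clock: 11.18
eef_pos: [558.5, -26.6, 162.2]
tool_rot: [-1.122, 0.088, -1.946]
force: [-0.5, 2.3, 1.1]
width: 0.5
```

```bash
cat > yel.py <<'E'
from fit import *
from plan import H,rep
def wang(k):
    h=H[k];best=None;g=lambda w:h[1]+25*(np.cos(w)*h[4]+np.sin(w)*h[2])
    r={}
    for n in("scene","top"):
        B=blobs(n,(230,150,450,320))
        c=np.array(proj(n,h[1]))
        for b,a in B:
            if np.hypot(*(b-c))<25:
                ws=np.linspace(-3.14,3.14,629);e=[np.hypot(*(np.array(proj(n,g(w)))-b)) for w in ws];i=int(np.argmin(e))
                if e[i]<6: r.setdefault(n,[]).append((round(ws[i],2),round(e[i],1),int(a)))
    print(k,r)
E
python3 -c "
from yel import *
rep('R');wang('R')"
```

```text
R tip hub xyz [34.4 -1.  -2.1] t 11.175 F hub [2.1 0.7 1.4] w 0.5
R {'scene': [(np.float64(0.08), np.float64(0.2), 14)], 'top': [(np.float64(-0.01), np.float64(0.9), 20)]}
```

apply_moves(targets=[[0.06, 0, 0, 0, 0, 0], [0.03, 0.1, 0, 0, 0, 0], [0, 0.15, 0, 0, 0, 0]])

```text
clock: 11.65
eef_pos: [561.3, -31.1, 153.0]
tool_rot: [-1.122, 0.087, -1.947]
force: [0.2, 4.2, 2.7]
width: 0.0
```

```bash
python3 -c "
from yel import *
rep('R');wang('R')"
```

```text
R tip hub xyz [ 30.5  -0.9 -11.9] t 11.65 F hub [4.2 0.1 2.7] w 0.0
R {'scene': [(np.float64(-0.13), np.float64(1.0), 14)], 'top': [(np.float64(-0.22), np.float64(1.1), 22)]}
```

apply_moves(targets=[[0.05, 0, 0, 0, 0, 0], [0.03, 0, 0, 0, 0, 0], [0, 0, 0, 0, 0, 0]])

```text
clock: 12.12
eef_pos: [560.5, -32.1, 153.1]
tool_rot: [-1.123, 0.09, -1.944]
force: [2.3, 8.0, 1.9]
width: -0.0
```

```bash
python3 -c "
from yel import *
rep('R');wang('R')"
```

```text
R tip hub xyz [ 29.2  -0.7 -11.6] t 12.125 F hub [8.5 0.1 1.4] w -0.0
R {'scene': [(np.float64(-0.19), np.float64(1.3), 14)], 'top': [(np.float64(-0.29), np.float64(1.1), 20)]}
```

apply_moves(targets=[[0.05, 0, 0, 0, 0, 0], [0.02, 0.2, 0, 0, 0, 0], [0, 0.25, 0, 0, 0, 0]])

```text
clock: 12.6
eef_pos: [568.3, -33.5, 137.6]
tool_rot: [-1.122, 0.093, -1.939]
force: [0.2, 11.5, 8.9]
width: 0.0
```

```bash
python3 -c "
from yel import *
rep('R');wang('R')"
```

```text
R tip hub xyz [ 29.3  -0.9 -29. ] t 12.6 F hub [11.6  0.1  8.8] w 0.0
R {'scene': [(np.float64(0.22), np.float64(0.6), 11)]}
```

apply_moves(targets=[[-0.5, 0, 0, 0, 0, 0], [0, -0.8, 0, 0, 0, 0], [0, -0.9, 0, 0, 0, 0], [0, -0.9, 0, 0, 0, 0], [0, 0, 0, 0, 0, 0]])

```text
clock: 13.32
eef_pos: [528.5, -13.3, 232.9]
tool_rot: [-1.12, 0.084, -1.951]
force: [0.0, 0.3, 0.3]
width: 0.2
```

```bash
python3 -c "
from yel import *
from plan import *
rep('R');wang('R');hubgo('P',42,0,60);hubgo('S',42,0,60)
print(read_state()['qpos'].round(2))"
```

```text
R tip hub xyz [42.3 -1.7 75.5] t 13.325 F hub [ 0.3 -0.   0.3] w 0.2
R {'scene': [(np.float64(0.5), np.float64(1.5), 12)], 'top': [(np.float64(0.43), np.float64(1.6), 17)]}
rot first (8deg units) [-0.02 -1.19  0.06] then shift (40mm) [-0.169  0.342  3.265]
rot first (8deg units) [-0.02 -0.85  0.06] then shift (40mm) [-5.489  0.342 -0.661]
[ 0.44  0.32 -0.72  2.24  1.08  0.44 -1.57]
```

apply_moves(targets=[[-0.9, 0, -0.1, 0, -0.45, 0], [-0.9, 0, -0.1, 0, -0.4, 0], [-0.9, 0, -0.1, 0, 0, 0], [-0.9, 0, -0.1, 0, 0, 0], [-0.9, 0, -0.1, 0, 0, 0], [-0.9, 0, -0.1, 0, 0, 0], [0, 0, 0, 0, 0, 0]])

```text
clock: 14.3
eef_pos: [571.3, 204.4, 229.1]
tool_rot: [-1.119, 0.034, -1.837]
force: [-0.5, -1.0, -0.2]
width: -0.2
```

```bash
python3 -c "
from plan import *
rep('S');hubgo('S',42,0,9)
print(read_state()['qpos'].round(2))"
```

```text
S tip hub xyz [43.5 -6.8 71.5] t 14.3 F hub [-1.1  0.3 -0. ] w -0.2
rot first (8deg units) [0.   0.04 0.02] then shift (40mm) [ 0.037  1.563 -0.17 ]
[-0.04  0.49 -0.77  2.    1.09  0.79 -1.79]
```

Same procedure on S: lower beside the wheel, press lightly, then stroke down.

apply_moves(targets=[[0, 0.8, -0.17, 0, 0, 0], [0, 0.75, 0, 0, 0, 0], [0.15, 0, 0, 0, 0, 0], [0.1, 0, 0, 0, 0, 0], [0, 0, 0, 0, 0, 0]])

```text
clock: 14.92
eef_pos: [589.6, 187.7, 173.1]
tool_rot: [-1.115, 0.035, -1.841]
force: [-0.5, -1.2, -1.0]
width: -0.3
```

apply_moves(targets=[[0.06, 0, 0, 0, 0, 0], [0, 0, 0, 0, 0, 0]])

```text
clock: 15.18
eef_pos: [589.1, 186.2, 172.7]
tool_rot: [-1.115, 0.035, -1.84]
force: [0.4, 0.9, 0.4]
width: -0.3
```

```bash
python3 -c "
from yel import *
rep('S');wang('S')"
```

```text
S tip hub xyz [28.6 -2.1 11.7] t 15.175 F hub [ 1.  -0.3  0.3] w -0.3
S {'scene': [(np.float64(-0.15), np.float64(0.2), 17)], 'top': [(np.float64(-0.22), np.float64(0.3), 18)]}
```

apply_moves(targets=[[0.08, 0, 0, 0, 0, 0], [0.03, 0.2, 0, 0, 0, 0], [0, 0.25, 0, 0, 0, 0], [0, 0.25, 0, 0, 0, 0]])

```text
clock: 15.78
eef_pos: [600.9, 185.0, 147.4]
tool_rot: [-1.116, 0.043, -1.834]
force: [1.8, 9.2, 0.5]
width: 0.4
```

```bash
python3 -c "
from yel import *
rep('S');wang('S')"
```

```text
S tip hub xyz [ 29.3  -1.6 -16.2] t 15.775 F hub [9.4 0.6 0.4] w 0.4
S {'scene': [(np.float64(0.91), np.float64(1.6), 6)]}
```

apply_moves(targets=[[0, 0.25, 0, 0, 0, 0], [0, 0.15, 0, 0, 0, 0], [-0.6, 0, 0, 0, 0, 0], [-0.2, -0.8, 0, 0, 0, 0], [0, -0.9, 0, 0, 0, 0], [0, -0.9, 0, 0, 0, 0]])

```text
clock: 16.62
eef_pos: [569.8, 216.9, 226.9]
tool_rot: [-1.117, 0.032, -1.842]
force: [-0.5, 0.6, 0.3]
width: -0.3
```

```bash
python3 -c "
from yel import *
from plan import *
rep('S');wang('S');hubgo('Q',45,0,60)
print(blobs('scene',(230,150,450,320)),blobs('top',(230,150,450,320)))"
```

```text
S tip hub xyz [55.1 -1.4 71.3] t 16.625 F hub [0.4 0.4 0.5] w -0.3
S {}
rot first (8deg units) [-0.04  1.42  0.  ] then shift (40mm) [-0.692  0.347  3.642]
[(array([300. , 213.5]), np.int32(12)), (array([415.23529412, 241.82352941]), np.int32(17)), (array([295.5, 248.5]), np.int32(22))] [(array([261.18181818, 190.        ]), np.int32(22)), (array([348.33333333, 208.61111111]), np.int32(18)), (array([332.05882353, 258.64705882]), np.int32(17))]
```

S runs freely: 0.4 N tangential under a 9 N press, and the yellow rib has gone out of view. Now Q.

apply_moves(targets=[[-0.1, 0, 0.9, 0, 0.7, 0], [-0.1, 0, 0.9, 0, 0.72, 0], [-0.2, 0, 0.9, 0, 0, 0], [-0.2, 0, 0.9, 0, 0, 0], [0, 0, 0, 0, 0, 0]])

```text
clock: 17.45
eef_pos: [700.5, 182.9, 289.7]
tool_rot: [-1.13, 0.119, -2.026]
force: [-0.7, -0.1, -0.8]
width: -0.4
```

```bash
python3 -c "
from plan import *
rep('Q');hubgo('Q',42,0,10)"
```

```text
Q tip hub xyz [48.1  1.4 68.6] t 17.45 F hub [-0.5  0.8 -0.4] w -0.4
rot first (8deg units) [-0.03 -0.04  0.05] then shift (40mm) [0.153 1.465 0.034]
```

apply_moves(targets=[[0, 0.75, 0.03, 0, 0, 0], [0, 0.7, 0, 0, 0, 0], [0.2, 0, 0, 0, 0, 0], [0.15, 0, 0, 0, 0, 0], [0, 0, 0, 0, 0, 0]])

```text
clock: 18.08
eef_pos: [717.5, 167.9, 238.8]
tool_rot: [-1.129, 0.121, -2.02]
force: [0.8, 0.3, 0.4]
width: -0.2
```

apply_moves(targets=[[0.06, 0, 0, 0, 0, 0], [0, 0, 0, 0, 0, 0]])

```text
clock: 18.32
eef_pos: [716.8, 166.2, 238.2]
tool_rot: [-1.129, 0.121, -2.02]
force: [1.0, 0.3, 0.1]
width: -0.2
```

```bash
python3 -c "
from yel import *
rep('Q');wang('Q')"
```

```text
Q tip hub xyz [33.7  2.8 13.9] t 18.325 F hub [ 0.7 -0.7 -0.3] w -0.2
Q {'scene': [(np.float64(0.09), np.float64(0.2), 17)], 'top': [(np.float64(0.0), np.float64(0.0), 23)]}
```

apply_moves(targets=[[0, 0.08, 0.07, 0, 0, 0], [0.1, 0, 0, 0, 0, 0], [0.08, 0, 0, 0, 0, 0], [0.03, 0.2, 0, 0, 0, 0], [0, 0.25, 0, 0, 0, 0]])

```text
clock: 19.05
eef_pos: [725.6, 159.9, 219.9]
tool_rot: [-1.129, 0.127, -2.015]
force: [3.3, 6.4, 0.8]
width: -0.4
```

```bash
python3 -c "
from yel import *
rep('Q');wang('Q')"
```

```text
Q tip hub xyz [29.4  0.7 -6.8] t 19.05 F hub [ 7.2 -0.2 -0.2] w -0.4
Q {'scene': [(np.float64(0.64), np.float64(1.0), 15)], 'top': [(np.float64(0.53), np.float64(1.0), 12)]}
```

apply_moves(targets=[[0, 0.25, 0, 0, 0, 0], [0, 0.25, 0, 0, 0, 0]])

```text
clock: 19.4
eef_pos: [734.1, 158.2, 201.3]
tool_rot: [-1.13, 0.127, -2.015]
force: [3.4, 7.2, 0.8]
width: -0.1
```

```bash
python3 -c "
from yel import *
rep('Q');wang('Q')"
```

```text
Q tip hub xyz [ 29.2   1.  -27.3] t 19.4 F hub [ 8.   0.1 -0.1] w -0.1
Q {}
```

apply_moves(targets=[[-0.05, 0.2, 0, 0, 0, 0], [-0.6, 0, 0, 0, 0, 0], [-0.2, -0.8, 0, 0, 0, 0], [0, -0.9, 0, 0, 0, 0], [0, -0.9, 0, 0, 0, 0], [0, 0, 0, 0, 0, 0]])

```text
clock: 20.25
eef_pos: [706.7, 193.6, 293.9]
tool_rot: [-1.127, 0.123, -2.019]
force: [0.1, 0.5, 0.1]
width: -0.0
```

```bash
python3 -c "
from yel import *
from plan import *
rep('Q');wang('Q');wang('S');hubgo('P',45,0,70)"
```

```text
Q tip hub xyz [60.7 -0.5 70.6] t 20.25 F hub [0.5 0.1 0. ] w -0.0
Q {}
S {}
rot first (8deg units) [-0.01 -1.75  0.05] then shift (40mm) [ 5.765 -0.093 -0.184]
```

apply_moves(targets=[[0.85, 0, 0, 0, -0.85, 0], [0.85, 0, 0, 0, -0.9, 0], [0.9, 0, 0, 0, 0, 0], [0.9, 0, 0, 0, 0, 0], [0.9, 0, 0, 0, 0, 0], [0.9, 0, 0, 0, 0, 0], [0.3, 0, 0, 0, 0, 0], [0, 0, 0, 0, 0, 0]])

```text
clock: 21.45
eef_pos: [644.9, -22.3, 281.6]
tool_rot: [-1.116, 0.015, -1.801]
force: [0.7, 0.2, 0.5]
width: 0.2
```

```bash
python3 -c "
from plan import *
rep('P');hubgo('P',42,0,11)"
```

```text
P tip hub xyz [53.8  4.6 68.4] t 21.45 F hub [ 0.4 -0.8  0.2] w 0.2
rot first (8deg units) [-0.01 -0.01  0.03] then shift (40mm) [0.295 1.436 0.115]
```

apply_moves(targets=[[0.1, 0.75, 0.1, 0, 0, 0], [0, 0.7, 0, 0, 0, 0], [0.25, 0, 0, 0, 0, 0], [0.15, 0, 0, 0, 0, 0], [0, 0, 0, 0, 0, 0]])

```text
clock: 22.08
eef_pos: [669.1, -47.3, 232.9]
tool_rot: [-1.114, 0.014, -1.8]
force: [0.3, 0.4, 0.5]
width: 0.2
```

apply_moves(targets=[[0.08, 0, 0, 0, 0, 0], [0.05, 0, 0, 0, 0, 0], [0, 0, 0, 0, 0, 0]])

```text
clock: 22.45
eef_pos: [667.8, -51.7, 232.0]
tool_rot: [-1.115, 0.015, -1.799]
force: [-0.8, 1.2, -0.2]
width: -0.3
```

```bash
python3 -c "
from yel import *
rep('P');wang('P')"
```

```text
P tip hub xyz [29.3  0.2 11.5] t 22.45 F hub [0.9 1.  0.3] w -0.3
P {'scene': [(np.float64(-0.03), np.float64(0.4), 22)], 'top': [(np.float64(-0.12), np.float64(0.4), 22)]}
```

apply_moves(targets=[[0.08, 0, 0, 0, 0, 0], [0.03, 0.2, 0, 0, 0, 0], [0, 0.25, 0, 0, 0, 0], [0, 0.25, 0, 0, 0, 0]])

```text
clock: 23.05
eef_pos: [680.8, -52.9, 207.7]
tool_rot: [-1.112, 0.021, -1.792]
force: [-1.9, 10.5, 4.2]
width: 0.3
```

```bash
python3 -c "
from yel import *
rep('P');wang('P')"
```

```text
P tip hub xyz [ 30.4  -0.7 -16. ] t 23.05 F hub [9.8 2.  5.5] w 0.3
P {'scene': [(np.float64(0.58), np.float64(1.2), 16)]}
```

P resists with 5.5 N and stops near 0.6 rad; R behaved the same. So P and R are the faulty ones, and Q and S run free. Next I'll grip P by its fork.

apply_moves(targets=[[-0.5, 0, 0, 0, 0, 0], [0, -0.8, 0, 0, 0, 0], [0, -0.8, 0, 0, 0, 0], [0.6, -0.5, 0, 0, 0, 0], [0.7, 0, 0, 0, 0, 0], [0, 0, 0, 0, 0, 0]], jaw=1)

```text
clock: 23.9
eef_pos: [634.4, -87.1, 280.7]
tool_rot: [-1.116, 0.012, -1.805]
force: [-0.3, 0.0, 0.4]
width: 85.3
```

```bash
python3 -c "
from yel import *
from plan import *
rep('P');wang('P');wang('R');hubgo('P',-2,0,-25)
a=snap('scene','s6',(265,180,445,315),4.4)"
```

```text
P tip hub xyz [-11.6   0.6  66.8] t 23.9 F hub [-0.   0.1  0.5] w 85.3
P {'scene': [(np.float64(0.78), np.float64(1.9), 10)], 'top': [(np.float64(0.71), np.float64(2.5), 14)]}
R {'scene': [(np.float64(0.5), np.float64(1.5), 12)]}
rot first (8deg units) [-0.01  0.01  0.03] then shift (40mm) [-0.106  2.306  0.011]
```

View pics/s6.png

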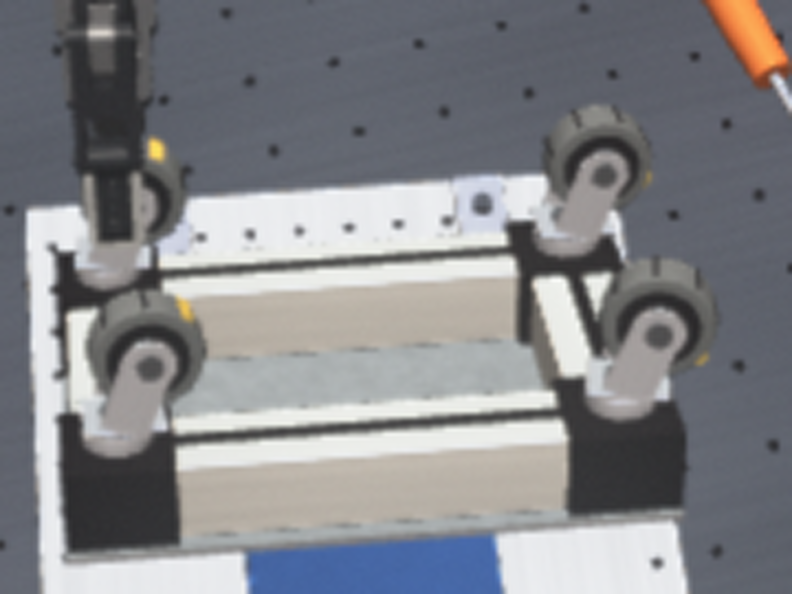

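Scene: P's boss is at crop (150,368), about 5 mm right of where it was, and Q and S show the same shift. So the forks swivelled a little under the side press. The yellow slivers on S (649,178) and Q (702,359) show both turned about 1.6 rad or more. I'll refit the swivels.

```bash
cat > swiv.py <<'E'
from h import *
from scipy.optimize import minimize
def swiv(boss,yel,k,save=False):
    Hs=np.load("hubs.npy");i="PQRS".index(k);s,hub,hx,hy,hz=Hs[i];b=np.array(boss)
    def fr(d): r=R.from_rotvec(d*hz).apply([hx,hy]);return s+14*r[0]+44*hz,*r
    def g(q):
        h,x,y=fr(q[0]);e=np.array(proj("scene",h-15.5*y))-b;f=np.array(proj("scene",h+25*(np.cos(q[1])*hz+np.sin(q[1])*x)))-yel
        return e@e+(f@f)
    f=minimize(g,[.2,1.],method="Nelder-Mead");h,x,y=fr(f.x[0]);print(k,"swivel",f.x.round(2),"err",round(f.fun,2),h.round(1))
    if save: Hs[i]=[s,h,x,y,hz];np.save("hubs.npy",Hs)
E
python3 -c "
from swiv import *
c=lambda u,v:np.array((u/4.4+265,v/4.4+180))
swiv(c(150,368),c(186,308),'P',True);swiv(c(605,174),c(649,178),'S');swiv(c(660,335),c(702,359),'Q')
from plan import *
rep('P');hubgo('P',-2,0,-25)"
```

```text
P swivel [0.32 1.  ] err 0.93 [651.1 -78.8 242.6]
S swivel [0.07 1.94] err 4.86 [572.6 160.8 183. ]
Q swivel [0.12 2.27] err 6.42 [697.9 136.6 245.3]
P tip hub xyz [-6.3 -2.  67.3] t 24.15 F hub [ 0.4 -0.5 -0.3] w 85.6
rot first (8deg units) [-0.01 -2.26  0.03] then shift (40mm) [-0.108  2.307 -0.051]
```

apply_moves(targets=[[-0.1, 0, 0, 0, -0.8, 0], [0, 0, 0, 0, -0.8, 0], [0, 0.3, -0.05, 0, -0.66, 0], [0, 0.7, 0, 0, 0, 0], [0, 0.5, 0, 0, 0, 0], [0, 0, 0, 0, 0, 0]])

```text
clock: 24.9
eef_pos: [660.0, -83.1, 225.1]
tool_rot: [-1.134, -0.123, -1.513]
force: [-0.4, -0.8, 0.5]
width: 85.4
```

```bash
python3 -c "
from plan import *
rep('P');hubgo('P',-2,0,-25)"
```

```text
P tip hub xyz [-2.6 -0.2  6.1] t 24.9 F hub [-0.8  0.2  0.5] w 85.4
rot first (8deg units) [0.01 0.   0.03] then shift (40mm) [-0.016  0.778 -0.005]
```

apply_moves(targets=[[0, 0.4, 0, 0, 0, 0], [0, 0.35, 0, 0, 0, 0], [0, 0, 0, 0, 0, 0]])

```text
clock: 25.28
eef_pos: [673.1, -86.5, 199.1]
tool_rot: [-1.132, -0.123, -1.514]
force: [-0.4, 0.8, 0.7]
width: 85.6
```

apply_moves(targets=[[0, 0, 0, 0, 0, 0], [0, 0, 0, 0, 0, 0], [0, 0, 0, 0, 0, 0], [0, 0, 0, 0, 0, 0], [0, 0, 0, 0, 0, 0], [0, 0, 0, 0, 0, 0]], jaw=-1)

```text
clock: 26.02
eef_pos: [672.7, -87.2, 200.1]
tool_rot: [-1.132, -0.124, -1.515]
force: [-5.4, -1.0, 5.4]
width: 30.6
```

```bash
python3 -c "
from plan import *
rep('P')"
```

```text
P tip hub xyz [ -4.4  -0.6 -22.2] t 26.025 F hub [-1.3  2.7  7.1] w 30.6
```

apply_moves(targets=[[0, -0.3, 0, 0, 0, 0], [0, -0.5, 0, 0, 0, 0], [0, -0.7, 0, 0, 0, 0], [0, -0.9, 0, 0, 0, 0], [0, -0.9, 0, 0, 0, 0], [0, 0, 0, 0, 0, 0]])

```text
clock: 26.78
eef_pos: [617.0, -74.1, 321.3]
tool_rot: [-1.126, -0.125, -1.514]
force: [0.0, 0.6, -2.9]
width: 30.7
```

```bash
python3 -c "
from plan import *
rep('P');p,r,s=cur();M=r.as_matrix();print(p,s['force'],s['qpos'].round(2))
# want tool y straight down, jaw z horizontal roughly as now
z=M[:,2].copy();z[2]=0;z/=np.linalg.norm(z);y=np.array([0,0,-1.]);Rt=R.from_matrix(np.c_[np.cross(y,z),y,z]);print(Rt.as_euler('xyz'))
go([498,-390,150+0],Rt)
go([498,-390,p[2]],r)
"
```

```text
P tip hub xyz [ -2.6  -2.8 111.8] t 26.775 F hub [ 0.9  1.2 -2.6] w 30.7
[605.69070048 -71.84359964 344.59178757] [ 0.01166735  0.55867831 -2.89857565] [ 0.79  0.4  -1.04  1.91  0.8   0.72 -0.6 ]
[-1.57079633  0.         -1.45513382]
rot first (8deg units) [-3.15 -0.22  0.97] then shift (40mm) [ 7.59   4.865 -3.592]
rot first (8deg units) [0. 0. 0.] then shift (40mm) [ 7.729 -0.476 -3.249]
```

apply_moves(targets=[[0, 0, 0, -0.79, -0.05, 0.24], [0, 0, 0, -0.79, -0.05, 0.24], [0, 0, 0, -0.79, -0.06, 0.24], [0, 0, 0, -0.78, -0.06, 0.25], [0.8, 0, -0.4, 0, 0, 0], [0.8, 0, -0.4, 0, 0, 0], [0.8, 0, -0.4, 0, 0, 0], [0.8, 0, -0.4, 0, 0, 0], [0.8, 0, -0.4, 0, 0, 0], [0.8, 0, -0.4, 0, 0, 0], [0.8, 0, -0.4, 0, 0, 0], [0, 0, 0, 0, 0, 0]])

```text
clock: 28.28
eef_pos: [529.0, -315.2, 316.1]
tool_rot: [-1.578, 0.001, -1.463]
force: [-0.0, -0.1, -2.1]
width: 30.1
```

```bash
python3 -c "
from plan import *
p,r,s=cur();print(p,s['force'].round(1),s['clock'],s['width'],s['qpos'].round(2),s['tool_rot'])
go([498,-415,75],r)"
```

```text
[ 529.14463362 -315.1781554   342.06181726] [-0.  -0.1 -2.1] 28.275 30.1244108699085 [ 1.07  0.67 -1.08  1.44  0.59  1.39  0.08] [-1.57812749e+00  7.14920527e-04 -1.46308457e+00]
rot first (8deg units) [0. 0. 0.] then shift (40mm) [ 2.402  6.682 -0.993]
```

apply_moves(targets=[[0.8, 0, -0.35, 0, 0, 0], [0.8, 0, -0.35, 0, 0, 0], [0.8, 0.5, -0.3, 0, 0, 0], [0, 0.95, 0, 0, 0, 0], [0, 0.95, 0, 0, 0, 0], [0, 0.95, 0, 0, 0, 0], [0, 0.95, 0, 0, 0, 0], [0, 0.95, 0, 0, 0, 0], [0, 0.7, 0, 0, 0, 0], [0, 0.6, 0, 0, 0, 0], [0, 0, 0, 0, 0, 0]])

```text
clock: 29.65
eef_pos: [499.8, -409.0, 54.1]
tool_rot: [-1.578, 0.004, -1.455]
force: [0.4, -0.6, -1.1]
width: 30.7
```

```bash
python3 -c "
from plan import *
p,r,s=cur();print(p,s['force'].round(1),s['clock'],s['width'])"
```

```text
[ 499.97741829 -409.11877059   80.06515522] [ 0.4 -0.6 -1.1] 29.65 30.675774173601393
```

apply_moves(targets=[[0, 0, 0, 0, 0, 0], [0, 0, 0, 0, 0, 0], [0, -0.4, 0, 0, 0, 0], [0, -0.9, 0, 0, 0, 0], [0, -0.9, 0, 0, 0, 0], [0, -0.9, 0, 0, 0, 0], [0, -0.9, 0, 0, 0, 0], [0, -0.9, 0, 0, 0, 0], [0, -0.9, 0, 0, 0, 0], [0, -0.5, 0, 0, 0, 0]], jaw=1)

```text
clock: 30.9
eef_pos: [503.0, -410.0, 312.8]
tool_rot: [-1.571, -0.001, -1.455]
force: [-0.0, -0.2, -0.4]
width: 85.2
```

```bash
python3 -c "
from plan import *
s5=snap('scene','s7a',(60,180,320,375),3)
t5=snap('top','t7',(390,215,510,335),3)
a=cv2.imread('pics/s7a.png');b=cv2.imread('pics/t7.png');a=a[:585,:780]
# composite: bin + R region
im=get_image('scene')[...,::-1]
A=cv2.resize(im[215:350,85:215],(390,405),interpolation=cv2.INTER_CUBIC);B=cv2.resize(im[190:280,270:360],(405,405),interpolation=cv2.INTER_CUBIC)
cv2.imwrite('pics/c7.png',np.hstack([A,B]))
p,r,s=cur();print(p,s['clock'],s['width'])"
```

```text
[ 502.71489633 -410.16414809  336.72717532] 31.05 85.40521005995024
```

View pics/c7.png

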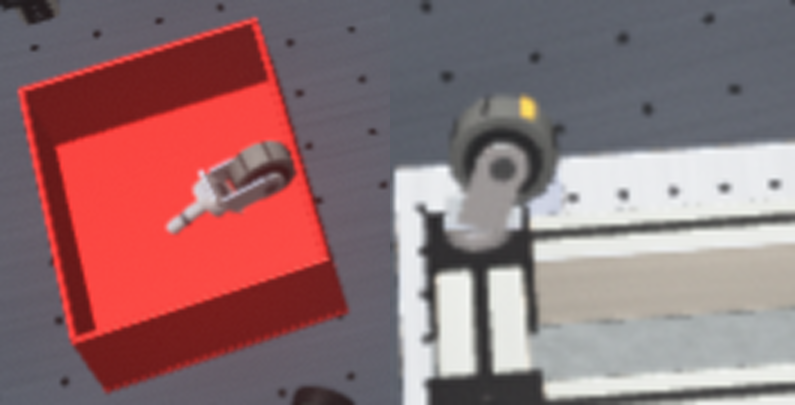

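P lies in the bin, at panel (235,190). R's boss is at panel (500,165) and its rib at (528,107). I'll refit R's swivel and go for it.

```bash
python3 -c "
from swiv import *
swiv((294.4,226.7),(300.7,213.8),'R',True)
from plan import *
p,r,s=cur();hubgo('R',-2,0,70);Rt=tool('R');print((Rt*r.inv()).magnitude())
print(Rt.as_euler('xyz'))"
```

```text
R swivel [0.23 0.6 ] err 0.27 [530.6 -55.2 182.7]
rot first (8deg units) [ 3.22  1.91 -0.54] then shift (40mm) [-8.877  1.28  -2.279]
0.5286216349502524
[-1.11722462 -0.01444262 -1.73022356]
```

apply_moves(targets=[[0, 0, 0, 0.8, 0.48, -0.13], [0, 0, 0, 0.8, 0.48, -0.13], [0, 0, 0, 0.81, 0.48, -0.14], [0, 0, 0, 0.81, 0.47, -0.14], [-0.9, 0, -0.23, 0, 0, 0], [-0.9, 0, -0.23, 0, 0, 0], [-0.9, 0, -0.23, 0, 0, 0], [-0.9, 0, -0.23, 0, 0, 0], [-0.9, 0, -0.23, 0, 0, 0], [-0.9, 0, -0.23, 0, 0, 0], [-0.9, 0, -0.23, 0, 0, 0], [-0.9, 0, -0.23, 0, 0, 0]])

```text
clock: 32.55
eef_pos: [481.2, -114.9, 271.9]
tool_rot: [-1.122, -0.013, -1.731]
force: [-0.0, -0.1, 0.6]
width: 85.6
```

```bash
python3 -c "
from plan import *
rep('R');hubgo('R',-2,0,-25);print(read_state()['qpos'].round(2))"
```

```text
R tip hub xyz [-68.1  -3.5 122.5] t 32.55 F hub [-0.1 -0.3  0.6] w 85.6
rot first (8deg units) [ 0.04 -0.01 -0.  ] then shift (40mm) [-1.652  3.689 -0.086]
[ 1.02  0.22 -1.    2.25  0.65  0.39 -0.64]
```

apply_moves(targets=[[-0.85, 0, -0.08, 0, 0, 0], [-0.8, 0, 0, 0, 0, 0], [0, 0.9, 0, 0, 0, 0], [0, 0.9, 0, 0, 0, 0], [0, 0.7, 0, 0, 0, 0], [0, 0, 0, 0, 0, 0]])

```text
clock: 33.3
eef_pos: [531.3, -57.9, 178.1]
tool_rot: [-1.126, -0.014, -1.729]
force: [-0.6, 0.5, 0.7]
width: 85.5
```

```bash
python3 -c "
from plan import *
rep('R');hubgo('R',-2,0,-25);print(read_state()['qpos'].round(2))"
```

```text
R tip hub xyz [-2.6  0.8 21.3] t 33.3 F hub [0.4 0.3 1. ] w 85.5
rot first (8deg units) [ 0.06  0.01 -0.01] then shift (40mm) [-0.014  1.159  0.02 ]
[ 0.41  0.41 -0.55  2.3   1.43  0.31 -1.56]
```

apply_moves(targets=[[0, 0.4, 0.02, 0, 0, 0], [0, 0.4, 0, 0, 0, 0], [0, 0.3, 0, 0, 0, 0], [0, 0, 0, 0, 0, 0]])

```text
clock: 33.8
eef_pos: [551.7, -62.4, 141.3]
tool_rot: [-1.122, -0.013, -1.731]
force: [0.1, 0.1, -0.0]
width: 85.6
```

```bash
python3 -c "
from plan import *
rep('R');hubgo('R',-2,0,-25);print(read_state()['qpos'].round(2))"
```

```text
R tip hub xyz [ -3.2  -1.7 -20.9] t 33.8 F hub [ 0.1 -0.1 -0.1] w 85.6
rot first (8deg units) [ 0.03 -0.01 -0.01] then shift (40mm) [-0.03   0.102 -0.042]
[ 0.4   0.51 -0.54  2.29  1.73  0.35 -1.84]
```

apply_moves(targets=[[0, 0.05, -0.04, 0, 0, 0], [0, 0, 0, 0, 0, 0], [0, 0, 0, 0, 0, 0], [0, 0, 0, 0, 0, 0], [0, 0, 0, 0, 0, 0], [0, 0, 0, 0, 0, 0]], jaw=-1)

```text
clock: 34.55
eef_pos: [551.2, -62.3, 138.9]
tool_rot: [-1.121, -0.014, -1.731]
force: [-3.7, -0.4, 5.1]
width: 30.4
```

apply_moves(targets=[[0, -0.3, 0, 0, 0, 0], [0, -0.5, 0, 0, 0, 0], [0, -0.7, 0, 0, 0, 0], [0, -0.9, 0, 0, 0, 0], [0, -0.9, 0, 0, 0, 0], [0, 0, 0, 0, 0, 0]])

```text
clock: 35.3
eef_pos: [496.1, -52.2, 258.0]
tool_rot: [-1.117, -0.014, -1.733]
force: [1.2, -0.8, -2.4]
width: 30.3
```

```bash
python3 -c "
from plan import *
rep('R');p,r,s=cur();M=r.as_matrix();print(p,s['force'],s['qpos'].round(2))
z=M[:,2].copy();z[2]=0;z/=np.linalg.norm(z);y=np.array([0,0,-1.]);Rt=R.from_matrix(np.c_[np.cross(y,z),y,z])
go([498,-400,p[2]],Rt);go([498,-400,p[2]],r)"
```

```text
R tip hub xyz [ -3.6  -1.9 108.8] t 35.3 F hub [-0.6 -0.1 -2.8] w 30.3
[484.91519849 -50.03209693 281.34341008] [ 1.1503391  -0.83202276 -2.43315889] [ 0.62  0.21 -0.76  2.27  0.8   0.38 -0.95]
rot first (8deg units) [-3.25 -0.03  0.11] then shift (40mm) [8.593 0.    1.676]
rot first (8deg units) [0. 0. 0.] then shift (40mm) [8.581 0.871 1.507]
```

apply_moves(targets=[[0, 0, 0, -0.81, 0, 0.03], [0, 0, 0, -0.81, 0, 0.03], [0, 0, 0, -0.81, 0, 0.03], [0, 0, 0, -0.81, 0, 0.03], [0.9, 0, 0.15, 0, 0, 0], [0.9, 0, 0.15, 0, 0, 0], [0.9, 0, 0.15, 0, 0, 0], [0.9, 0, 0.15, 0, 0, 0], [0.9, 0, 0.15, 0, 0, 0], [0.9, 0, 0.15, 0, 0, 0], [0.9, 0, 0.15, 0, 0, 0], [0.9, 0, 0.15, 0, 0, 0]])

```text
clock: 36.8
eef_pos: [497.9, -345.9, 252.8]
tool_rot: [-1.576, 0.0, -1.729]
force: [-0.6, 1.0, -0.8]
width: 30.1
```

```bash
python3 -c "
from plan import *
p,r,s=cur();print(p,s['force'].round(1),s['clock'],s['width'],s['qpos'].round(2),s['tool_rot'])
go([495,-430,80],r)"
```

```text
[ 498.02814839 -345.94958051  278.80171632] [-0.6  1.  -0.8] 36.8 30.10004800031437 [ 1.05  0.64 -0.85  1.56  0.51  1.18 -0.05] [-1.57639000e+00  1.11082241e-04 -1.72882414e+00]
rot first (8deg units) [0. 0. 0.] then shift (40mm) [2.088 4.968 0.284]
```

apply_moves(targets=[[0.9, 0, 0.1, 0, 0, 0], [0.9, 0, 0.1, 0, 0, 0], [0.2, 0.5, 0.1, 0, 0, 0], [0, 0.9, 0, 0, 0, 0], [0, 0.9, 0, 0, 0, 0], [0, 0.9, 0, 0, 0, 0], [0, 0.9, 0, 0, 0, 0], [0, 0.5, 0, 0, 0, 0], [0, 0, 0, 0, 0, 0]])

```text
clock: 37.92
eef_pos: [496.5, -422.7, 68.6]
tool_rot: [-1.577, 0.004, -1.726]
force: [0.4, -0.2, -1.0]
width: 30.3
```

```bash
python3 -c "
from plan import *
p,r,s=cur();print(p,s['force'].round(1),s['clock'],s['width'])"
```

```text
[ 496.64793225 -422.86223144   94.60265098] [ 0.4 -0.2 -1. ] 37.925 30.31837265628419
```

apply_moves(targets=[[0, 0, 0, 0, 0, 0], [0, 0, 0, 0, 0, 0], [0, -0.4, 0, 0, 0, 0], [0, -0.9, 0, 0, 0, 0], [0, -0.9, 0, 0, 0, 0], [0, -0.9, 0, 0, 0, 0], [0, -0.9, 0, 0, 0, 0], [0, -0.9, 0, 0, 0, 0], [0, -0.9, 0, 0, 0, 0], [0, 0, 0, 0, 0, 0], [0, 0, 0, 0, 0, 0]], jaw=1)

```text
clock: 39.3
eef_pos: [497.6, -424.7, 303.5]
tool_rot: [-1.573, 0.002, -1.727]
force: [-0.4, 0.0, -0.2]
width: 85.5
```

```bash
python3 -c "
from plan import *
im=get_image('scene')[...,::-1]
A=cv2.resize(im[215:350,85:215],(390,405),interpolation=cv2.INTER_CUBIC);B=cv2.resize(im[190:290,360:460],(405,405),interpolation=cv2.INTER_CUBIC)
cv2.imwrite('pics/c8.png',np.hstack([A,B]))
p,r,s=cur();print(p,s['clock'],s['width'])"
```

```text
[ 497.39407715 -424.69097085  328.71686616] 39.35 85.40938733145006
```

View pics/c8.png

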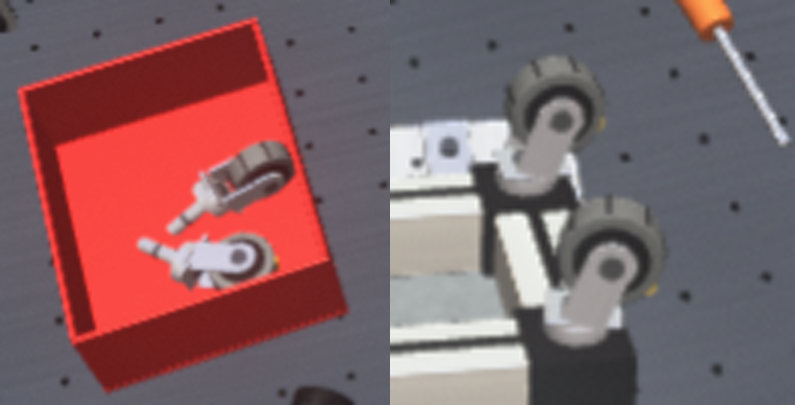

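Both casters lie in the bin, at panel (235,190) and (225,262). S and Q are upright in their sockets with the yellow slivers at (603,124) and (653,291), past the side of the wheel. A last numeric check of those two angles before handing in.

```bash
python3 - <<'E'
from h import *
from scipy.optimize import least_squares
Hs=np.load("hubs.npy");c=lambda u,v:np.array(((u-390)/4.05+360,v/4.05+190))
for k,b,y in(("S",c(562,120),c(603,124)),("Q",c(612,268),c(653,291))):
    s,_,hx,hy,hz=Hs["PQRS".index(k)]
    for off in(0,-8):
        def f(q):
            x,yy=R.from_rotvec(q[0]*hz).apply([hx,hy]);h=s+14*x+44*hz
            return np.r_[proj("scene",h-15.5*yy)-b,proj("scene",h+26*(np.cos(q[1])*hz+np.sin(q[1])*x)+off*yy)-y]
        r=least_squares(f,[.15,1.6]);print(k,off,r.x.round(2),r.fun.round(1))
s=read_state();print(s["clock"],s["force"].round(1))
a=get_image("scene").astype(int);b=cv2.imread("pics/scene0.png")[...,::-1].astype(int)
for n,(x0,y0,x1,y1) in dict(bottle=(480,235,515,285),driver=(415,160,465,230),lens=(180,340,220,385)).items():print(n,(np.abs(a-b)[y0:y1,x0:x1].sum(2)>40).sum())
E
```

```text
S 0 [0.08 1.95] [-1.2  0.6 -1.3 -0.6]
S -8 [0.2  1.92] [-0.5  0.1 -0.5 -0.2]
Q 0 [0.11 2.26] [-1.2  1.1 -1.2 -1.3]
Q -8 [0.23 2.24] [-0.2  0.6 -0.5 -0.5]
39.35 [ 0.  -0.1  0. ]
bottle 0
driver 0
lens 0
```

```bash
python3 -c "
from cell import *
print(finish_job())"
```

```text
the job is handed in; nothing more can be done
None
```

I handed the job in at about 39 s on the robot's clock, with the two faulty casters in the red scrap bin and the two sound ones still in their sockets. `finish_job` gives no verdict, so what follows is from my own checks.

- **Finding the faults:** I spun all four wheels by pressing a closed fingertip on the rim and stroking down towards the dolly. The two casters on the -y side resisted with 5.5 to 9 N and stopped at about 0.5 to 0.8 rad. The two on the +y side ran freely, with about 0.4 N or less along the rim.
- **Scrapped casters:** I pulled the two -y casters out by their forks and set them in the bin. The last picture shows both lying well inside its walls.
- **Seated casters:** The last picture shows the two +y wheels turned to about 1.9 and 2.25 rad and both casters still upright in their sockets. I judged their seating by eye and did not measure it.
- **Bottle, screwdriver and lens:** The picture around each of them is unchanged from the start. The gripper ended open, clear of everything, with zero force.

Three things disagreed along the way:
- **Fingertip offset:** A touch on a wheel showed the fingertips about 26 mm behind the reported TCP. I corrected for this from then on. That touch briefly reached about 62 N at the fingertips, below the 120 N wrist limit.
- **Top view:** My reading of the finger position in the top camera never quite matched the other measurements. I relied on the scene camera and the contact instead.
- **Fork swivel:** The side press turned the forks by roughly 0.1 to 0.3 rad, so I re-measured both -y casters before gripping them.

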